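# Clip the ceramic plates into the fixture

### The job

Load every white ceramic plate on the bench into the nest of the clip fixture that matches its width: lift that nest's spring clip up until it stays, slide the plate in flat under the lip until it is fully home against the back stop, and lower the clip so that its foot presses the plate. The ceramic is brittle, so hold it gently, with no more than about 20 N of grip. At the end every clip is down, also over a nest that has no plate, and the other things on the bench are where they were.

Things in the scene. Friction and masses are not known exactly. Their poses are not given: they have to be found in the camera images.
- fixture: fixed aluminium clip fixture, 104 (x) x 262 (y) mm; origin under its centre, x = slide-in direction, z up. Three nests along y, 85 mm apart: open-fronted slots, floor 30 mm above the bench, 7 mm side guides flared at the front, from x = -52 mm to the back stop's face at x = +20. A fixed lip (underside 15 mm over the floor, top 51 mm over the bench) covers the last 11 mm before the stop
- plate_a: the narrow white ceramic plate, 120 x 40 x 8 mm, 80 g, plain; may be absent. Origin at its centre (4 mm above what it lies on), x along its length, z through its thickness (either end may go in first, either face up). Starts lying flat on the bench to the left of the fixture.
- plate_b: the wide white ceramic plate, 120 x 60 x 8 mm, 80 g, plain; may be absent. Origin at its centre (4 mm above what it lies on), x along its length, z through its thickness (either end may go in first, either face up). Starts lying flat on the bench to the left of the fixture.
- plate_c: the medium white ceramic plate, 120 x 50 x 8 mm, 80 g, plain; may be absent. Origin at its centre (4 mm above what it lies on), x along its length, z through its thickness (either end may go in first, either face up). Starts lying flat on the bench to the left of the fixture.
- nest_a (a point): nest for the narrow plate (the right one seen from the robot), slot 45 mm wide: point on the nest floor at the middle of the back stop's face; axes as the fixture. A plate that is home lies flat with its far end at this point, its centre at x = -60, z = +4 mm, and its near 48 mm overhanging the front of the fixture in free air (its sides can be gripped there).
- clip_a (a joint): angle of nest_a's clip: 0 = down, 1.8 rad = up, leaning back; hinge along fixture y, lightly damped. The 0.25 kg clip falls shut below about 1.3 rad, stays up beyond 1.6. Its sprung foot (14 mm across, 57 mm in front of the hinge, tip 33 mm above the bench when down, 9 mm travel) presses a plate with about 1 N; with the clip down it blocks a plate from going in
- bar_a (a point): centre of the clip's handle bar, a round bar 10 mm in diameter and 46 mm long, along fixture y, free above and on both sides; 78 mm in front of and 22 mm above the hinge axis when the clip is down (78 mm above the bench); moves with the clip.
- hinge_a (a point): centre of the hinge axis of that clip, 56 mm above the bench, 17 mm behind the stop face; axes as the fixture.
- nest_b (a point): nest for the wide plate (the middle one seen from the robot), slot 65 mm wide: point on the nest floor at the middle of the back stop's face; axes as the fixture. A plate that is home lies flat with its far end at this point, its centre at x = -60, z = +4 mm, and its near 48 mm overhanging the front of the fixture in free air (its sides can be gripped there).
- clip_b (a joint): angle of nest_b's clip: 0 = down, 1.8 rad = up, leaning back; hinge along fixture y, lightly damped. The 0.25 kg clip falls shut below about 1.3 rad, stays up beyond 1.6. Its sprung foot (14 mm across, 57 mm in front of the hinge, tip 33 mm above the bench when down, 9 mm travel) presses a plate with about 1 N; with the clip down it blocks a plate from going in
- bar_b (a point): centre of the clip's handle bar, a round bar 10 mm in diameter and 46 mm long, along fixture y, free above and on both sides; 78 mm in front of and 22 mm above the hinge axis when the clip is down (78 mm above the bench); moves with the clip.
- hinge_b (a point): centre of the hinge axis of that clip, 56 mm above the bench, 17 mm behind the stop face; axes as the fixture.
- nest_c (a point): nest for the medium plate (the left one seen from the robot), slot 55 mm wide: point on the nest floor at the middle of the back stop's face; axes as the fixture. A plate that is home lies flat with its far end at this point, its centre at x = -60, z = +4 mm, and its near 48 mm overhanging the front of the fixture in free air (its sides can be gripped there).
- clip_c (a joint): angle of nest_c's clip: 0 = down, 1.8 rad = up, leaning back; hinge along fixture y, lightly damped. The 0.25 kg clip falls shut below about 1.3 rad, stays up beyond 1.6. Its sprung foot (14 mm across, 57 mm in front of the hinge, tip 33 mm above the bench when down, 9 mm travel) presses a plate with about 1 N; with the clip down it blocks a plate from going in
- bar_c (a point): centre of the clip's handle bar, a round bar 10 mm in diameter and 46 mm long, along fixture y, free above and on both sides; 78 mm in front of and 22 mm above the hinge axis when the clip is down (78 mm above the bench); moves with the clip.
- hinge_c (a point): centre of the hinge axis of that clip, 56 mm above the bench, 17 mm behind the stop face; axes as the fixture.
- loupe: black eye loupe standing behind the work, 37 mm across, 34 mm high; bystander, origin at its underside
- screwdriver: small red screwdriver lying on the bench, 151 mm long; bystander
- black_tweezers: black tweezers lying on the bench, 126 mm long; bystander

How it is judged:
By the outcome, as a careful person would: the job done as asked, in the order asked, and still so for the second after the job is handed in, with the robot touching nothing.
Of plate_a, plate_b, plate_c only 2 to 3 are there at a start; the rules pass over those that are not, and their reading is None.
At some moment in a run one of plate_a, plate_b, plate_c may be knocked a few centimetres aside while the robot is not near it.
Once in a run the grip may slacken for a moment while it holds something.
It also fails if it takes over 210 s, if anything falls off the work surface, if the arm or the gripper's body presses on something with over 40 N, if the wrist force passes 120 N, or if a joint passes its speed limit or range.

### The arm

A 6-joint arm with a two-finger parallel gripper is mounted at the origin on a cart in front of the work surface, level with it; the furniture and walls round the work are solid. World frame = base frame: x ahead of the robot, y to its left, z up, the work surface at z = 0. Lengths are in m, angles in rad, forces in N, time in s.
With the tool pointing down it reaches from about 0.25 to 0.775 m from the base axis. Payload 4 kg.
Tool frame: the origin (TCP) lies at the very end of the fingers, on their centre line; the grasp point (between the pads) lies 19 mm behind it; z points along the fingers, y is the line along which they close (so a half turn about z gives the same grasp; the last joint's range is limited). The gripper opens to 94 mm and grips with 3 to 60 N. Pads are 16 mm wide; open, the fingers measure 119 mm over their backs; the gripper's body (75 mm by 177 mm) begins 78 mm behind the grasp point.
Start: joints at [-1.257, 0.087, 1.371, -0, 1.684, -0.103], TCP at [0.223, -0.503, 0.206] pointing down, gripper open.
Joint ranges: [-3.1, 3.1], [-0.76, 2.03], [0.27, 2.55], [-1.08, 4.22], [0.17, 2.65], [-2.57, 2.57]. Speed limits (rad/s): [2.79, 2.79, 3.14, 3.14, 3.14, 3.14].

### API

Orientations are given as a rotation vector (axis times angle).
In Python, from rig import ctrl, cams, job gives the robot as it stands.
- The arm moves only by the tool servo_tool, never from a script. Its argument "plan" is a list that holds one entry, the list of rows, each a list of 7 numbers: the turn, a rotation vector about the tool's x, y, z in rad, then the shift along the tool's x, y, z in m, then the opening, from 0 (shut) to 1 (fully open). A call has 1 to 8 rows; each row shifts and turns the commanded pose from where the row before left it, along the tool's axes as they then stand; what a row does not reach is not made up. A row lasts 1/10 s, in which the tool goes at most 50 mm and 8.59 degrees, less where a joint would pass 70% of its speed; a pose out of reach is approached as far as the arm can. A call is refused whole if a number of a shift passes 0.05 or a number of a turn 0.15, either way. A call with a gripper value outside its range is refused whole. The fingers move at their own pace and stop on an object; "newtons" is the grip in N (left out, the last holds). Time passes only in rows, so rows that do not move let the fingers close. It gives the time, the measured TCP pose, the force, the opening and the grip force at its end, in the units of the state.
- ctrl.read_state(): the state, without advancing time (a new reading comes with each control period).
- cams.get_image(name): name is "scene" or "top" or "wrist"; returns (picture, depth): 480x640x3 uint8, red, green, blue; 480x640 float32, m along the optical axis (not along the pixel's ray), 0 where there is no reading.
- cams.camera_model(name): a dict with "fx", "fy", "cx", "cy" (pixels), "world_from_camera" (4x4, takes a point from camera to world coordinates). Camera axes: x right, y up, looking along -z (the intrinsics and any distortion apply to the point x, -y, -z); pixel columns grow to the right and rows downward; lengths in m; the calibration is good to about 2 mm. A picture is of the moment at which its call begins: read the wrist's pose just before it. camera_model takes no time and is no camera call; for the wrist camera it gives the pose at the moment of the call.
- job.hand_in(): hands the job in; it is judged then, once.
Trained networks look in the newest picture that a camera, given by its name, has taken for a name from the list of things; names that differ only in an ending like _2 or _b are one class to them, and where a whole thing is asked for, a point or a joint stands for the part that bears it (a point fixed in the world has none). Each returns a list of dicts, best first, with "confidence" (0 to 1); they miss things now and then, are a little off and sometimes report something else, mostly with a low value. They report only what shows in the picture. A call takes as long as a camera call.
- cams.boxes_of(thing, camera): "bbox" ([left, top, right, bottom] in pixels, round what is visible of it).
The state is a dict: "clock": time; "joint_pos": joint angles; "joint_velocities": joint speeds; "joint_efforts": joint torques, N m; "tcp_pos": TCP position; "ee_rot": TCP orientation; "wrist_force": force on the tool from outside, world axes, zero at the start; "ft_torque": the same for the moment, N m; "grip_width": opening from 0.0 (shut) to 1.0 (fully open); "finger_force": force on a finger pad.
Only numpy, scipy, OpenCV 4.12 (cv2) and the standard library are available. Lean on these libraries where they do the work, as an engineer would, in place of code of your own. Each camera call takes 0.05 s, during which the arm holds its last target. There are 200 camera calls.

## Working session

There is one attempt and no reset: what is moved stays moved. The work goes in short steps, Python scripts to look and compute and a tool call to move; the robot and the scene stay as the last step left them, time stands still between calls to the robot, and variables do not carry over. Pictures are saved under pics/ and viewed, at most 14 in all, crops included, and the job is handed in when it is done.

Besides the shell and the picture viewer there is one more tool, called after "Request:" by a JSON object that holds its "api" and its "payload". servo_tool: Moves the arm, as the interface text tells. Its arguments: {"type":"object","properties":{"plan":{"type":"array"},"newtons":{"type":"number"}},"required":["plan"]}

```bash
ls; mkdir -p pics
cat > h.py <<'E'
import numpy as np, cv2
from rig import ctrl, cams, job
from scipy.spatial.transform import Rotation as R
def save(cam,name):
    im,d=cams.get_image(cam); m=cams.camera_model(cam)
    cv2.imwrite('pics/'+name+'.png',im[:,:,::-1]); np.savez('pics/'+name+'.npz',im=im,d=d,**{k:np.array(m[k]) for k in ('fx','fy','cx','cy','world_from_camera')})
    return im,d,m
def cloud(d,m):
    v,u=np.mgrid[:480,:640]
    p=np.stack([(u-m['cx'])/m['fx']*d,-(v-m['cy'])/m['fy']*d,-d],-1)
    T=np.array(m['world_from_camera']); return p@T[:3,:3].T+T[:3,3]
E
python3 - <<'E'
from h import *
s=ctrl.read_state(); print({k:np.round(v,3) for k,v in s.items()})
for c in('top','scene'):
    im,d,m=save(c,c+'0'); print(c,{k:v for k,v in m.items() if k!='world_from_camera'},np.round(m['world_from_camera'],3).tolist())
    P=cloud(d,m)
    for t in('plate_a','fixture','bar_a','loupe','screwdriver','black_tweezers'):
        for b in cams.boxes_of(t,c)[:4]:
            x=b['bbox'];u=int((x[0]+x[2])/2);v=int((x[1]+x[3])/2); print(t,np.round(x),round(b['confidence'],2),np.round(P[min(v,479),min(u,639)],3))
E
```

```text
pics
{'clock': np.float64(0.0), 'joint_pos': array([-1.257,  0.088,  1.372,  0.   ,  1.684, -0.103]), 'joint_velocities': array([ 0.001, -0.001, -0.   ,  0.001, -0.   ,  0.003]), 'joint_efforts': array([-1.0000e-03, -3.4018e+01, -3.0243e+01,  7.2000e-02,  3.3000e-02,
       -0.0000e+00]), 'tcp_pos': array([ 0.222, -0.502,  0.204]), 'ee_rot': array([-3.072, -0.65 ,  0.   ]), 'wrist_force': array([ 0.004, -0.575, -0.308]), 'ft_torque': array([ 0.017,  0.033, -0.013]), 'finger_force': np.float64(0.0), 'grip_width': np.float64(0.999)}
top {'fx': 529.68361073103, 'fy': 529.68361073103, 'cx': 321.5916465501421, 'cy': 234.60024158720776} [[-0.003, 0.989, -0.149, 0.42], [-1.0, -0.006, -0.015, 0.245], [-0.016, 0.149, 0.989, 1.251], [0.0, 0.0, 0.0, 1.0]]
plate_a [233. 266. 254. 317.] 0.95 [0.475 0.448 0.008]
plate_a [271. 199. 304. 253.] 0.59 [0.632 0.346 0.005]
plate_a [282. 281. 322. 335.] 0.58 [0.438 0.31  0.011]
fixture [339. 240. 462. 304.] 0.63 [0.516 0.087 0.059]
bar_a [394. 249. 415. 288.] 0.89 [0.523 0.078 0.058]
bar_a [353. 253. 378. 291.] 0.87 [0.515 0.165 0.057]
bar_a [431. 246. 45
[... 571 characters left out ...]
 0.69, 0.687], [0.0, 0.0, 0.0, 1.0]]
plate_a [346. 295. 418. 354.] 0.88 [0.441 0.31  0.007]
plate_a [248. 278. 315. 307.] 0.8 [0.627 0.348 0.009]
plate_a [284. 342. 362. 402.] 0.77 [0.476 0.445 0.008]
plate_a [351. 178. 444. 281.] 0.63 [0.519 0.102 0.031]
fixture [352. 177. 443. 282.] 0.88 [0.519 0.102 0.031]
fixture [288. 203. 309. 224.] 0.73 [0.733 0.143 0.003]
bar_a [361. 230. 417. 255.] 0.87 [0.504 0.173 0.059]
bar_a [395. 180. 441. 201.] 0.74 [ 0.526 -0.001  0.061]
bar_a [383. 201. 430. 230.] 0.7 [0.512 0.085 0.059]
loupe [259. 225. 274. 243.] 0.58 [0.73  0.255 0.031]
screwdriver [210. 351. 279. 419.] 0.77 [0.562 0.531 0.011]
black_tweezers [288. 206. 311. 226.] 0.65 [0.726 0.148 0.004]
```

View pics/top0.png

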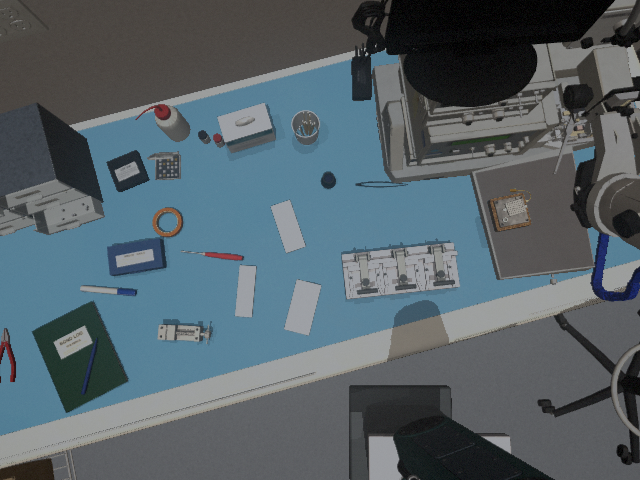

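```bash
cat >> h.py <<'E'
def plates(im,d,m,zlo=0.003,zhi=0.016,reg=(0.25,0.8,0.2,0.7)):
    P=cloud(d,m); i=im.astype(int)
    k=(i.min(2)>150)&(i.max(2)-i.min(2)<40)&(P[...,0]>reg[0])&(P[...,0]<reg[1])&(P[...,1]>reg[2])&(P[...,1]<reg[3])&(d>0)
    n,l,st,c=cv2.connectedComponentsWithStats(k.astype(np.uint8))
    out=[]
    for j in range(1,n):
        if st[j,4]<300: continue
        q=P[l==j]; z=np.median(q[:,2])
        r=cv2.minAreaRect((q[:,:2]*1000).astype(np.float32)); (x,y),(w,h),a=r
        if w<h: w,h,a=h,w,a+90
        a=(a+90)%180-90
        out.append((x,y,z*1000,w,h,a)); print('plate x%.0f y%.0f z%.1f L%.0f W%.0f ang%.1f n%d'%(*out[-1],st[j,4]))
    return out
E
python3 - <<'E'
import sys
from h import *
for c in('top0','scene0'):
    f=np.load(f'pics/{c}.npz'); m={k:f[k] for k in f.files}; plates(f['im'],f['d'],m)
    P=cloud(f['d'],m); 
    k=(P[...,2]>0.0)&(abs(P[...,1]-.09)<.18)&(abs(P[...,0]-.52)<.1)
    # fixture surface
    k&=P[...,2]>0.025
    q=P[k]; print(q[:,2].max(),cv2.minAreaRect((q[:,:2]*1000).astype(np.float32)),len(q))
    kk=k&(P[...,2]>0.066); print(np.round(P[kk].mean(0),3) if kk.any() else None)
E
```

```text
plate x630 y345 z7.9 L118 W48 ang18.7 n987
plate x476 y443 z8.0 L118 W39 ang-4.1 n818
plate x438 y309 z8.0 L118 W58 ang-14.1 n1277
plate x277 y400 z-0.3 L429 W64 ang-75.1 n3586
0.08963319887823773 ((521.1427001953125, 82.83709716796875), (104.1917953491211, 262.5142517089844), 5.91880989074707) 5067
[0.486 0.081 0.08 ]
plate x630 y345 z8.3 L120 W52 ang18.1 n1358
plate x438 y309 z8.4 L120 W63 ang-15.6 n1940
plate x288 y346 z0.0 L317 W70 ang-74.9 n6577
plate x476 y443 z8.2 L120 W41 ang-4.7 n1655
plate x557 y678 z30.9 L44 W28 ang-79.6 n620
0.0854887277242048 ((520.7628173828125, 83.3421630859375), (104.42337799072266, 265.4968566894531), 5.987800598144531) 4815
[0.481 0.09  0.081]
```

The picture shows all three plates: medium at (289,226), narrow at (246,291) and wide at (302,307). The fixture is at (400,270) with its clips down. I'm moving the wrist camera over the fixture.

Request:
{"api": "servo_tool", "payload": {"plan": [[[0, 0, 0.105, 0, 0, -0.03, 1], [0, 0, 0.105, 0, 0, -0.03, 1], [0, 0, 0.104, 0, 0, -0.03, 1], [0, 0, 0, 0.02, -0.035, 0, 1], [0, 0, 0, 0.02, -0.035, 0, 1], [0, 0, 0, 0.02, -0.035, 0, 1], [0, 0, 0, 0.02, -0.035, 0, 1], [0, 0, 0, 0.02, -0.035, 0, 1]]]}}

```text
clock: 1.5
tcp_pos: [0.3045, -0.3171, 0.2957]
ee_rot: [3.137, 0.161, 0.001]
wrist_force: [0.9, -0.0, 0.2]
grip_width: 0.998
finger_force: 0.0
```

Request:
{"api": "servo_tool", "payload": {"plan": [[[0, 0, 0, 0.02, -0.035, 0, 1], [0, 0, 0, 0.02, -0.035, 0, 1], [0, 0, 0, 0.02, -0.035, 0, 1], [0, 0, 0, 0.02, -0.035, 0, 1], [0, 0, 0, 0.01, -0.035, 0, 1], [0, 0, 0, 0.01, -0.035, 0, 1], [0, 0, 0, 0.01, -0.035, 0, 1], [0, 0, 0, 0.01, -0.035, 0, 1]]]}}

```text
clock: 2.3
tcp_pos: [0.3948, -0.0262, 0.2957]
ee_rot: [3.137, 0.161, 0.001]
wrist_force: [-0.5, 0.2, 0.3]
grip_width: 0.999
finger_force: 0.0
```

Request:
{"api": "servo_tool", "payload": {"plan": [[[0, 0, 0, 0, -0.035, 0, 1], [0, 0, 0, 0, -0.035, 0, 1], [0, 0, 0, 0, -0.035, 0, 1], [0, 0, 0, 0, 0, 0, 1], [0, 0, 0, 0, 0, 0, 1]]]}}

```text
clock: 2.8
tcp_pos: [0.3839, 0.077, 0.2956]
ee_rot: [3.137, 0.164, 0.001]
wrist_force: [0.4, 0.3, -0.5]
grip_width: 1.002
finger_force: 0.0
```

```bash
cat >> h.py <<'E'
def st():
    s=ctrl.read_state(); Rm=R.from_rotvec(s['ee_rot']).as_matrix()
    print('t%.1f tcp'%s['clock'],np.round(np.array(s['tcp_pos'])*1000,1),'yaw%.2f tilt%.2f'%(np.degrees(np.arctan2(Rm[1,0],Rm[0,0])),np.degrees(np.arccos(-Rm[2,2]))),'F',np.round(s['wrist_force'],1),'g%.3f f%.1f'%(s['grip_width'],s['finger_force']))
    return s
E
python3 - <<'E'
from h import *
st(); im,d,m=save('wrist','w1'); print(np.round(m['world_from_camera'],3).tolist(), m['fx'])
P=cloud(d,m)
k=(P[...,2]>0.026)&(abs(P[...,1]-.09)<.2)&(abs(P[...,0]-.52)<.1)&(P[...,2]<.1)
q=P[k]; print(cv2.minAreaRect((q[:,:2]*1000).astype(np.float32)))
kk=k&(P[...,2]>0.075);n,l,s,c=cv2.connectedComponentsWithStats(kk.astype(np.uint8))
for j in range(1,n):
    if s[j,4]>100: print(s[j],np.round(P[l==j].mean(0)*1000,1),cv2.minAreaRect((P[l==j][:,:2]*1000).astype(np.float32)))
E
```

```text
t2.8 tcp [383.9  77.  295.6] yaw6.00 tilt0.05 F [ 0.4  0.3 -0.5] g1.002 f0.0
[[0.102, 0.954, 0.282, 0.467], [-0.995, 0.098, 0.029, 0.086], [0.001, -0.284, 0.959, 0.476], [0.0, 0.0, 0.0, 1.0]] 358.0952512795609
((521.932373046875, 82.76366424560547), (102.57524108886719, 262.178466796875), 5.858593463897705)
[227 115  45  11 461] [472.6 162.6  82.2] ((472.9442138671875, 163.2246551513672), (10.181609153747559, 46.24559783935547), 5.846751689910889)
[308 115  45  11 453] [481.2  78.9  82.3] ((481.6531066894531, 78.63250732421875), (10.22838020324707, 45.96678924560547), 5.857090473175049)
[389 115  45  11 461] [489.8  -5.4  82.2] ((490.2887878417969, -5.677276611328125), (10.188576698303223, 45.95219802856445), 5.948756217956543)
```

View pics/w1.png

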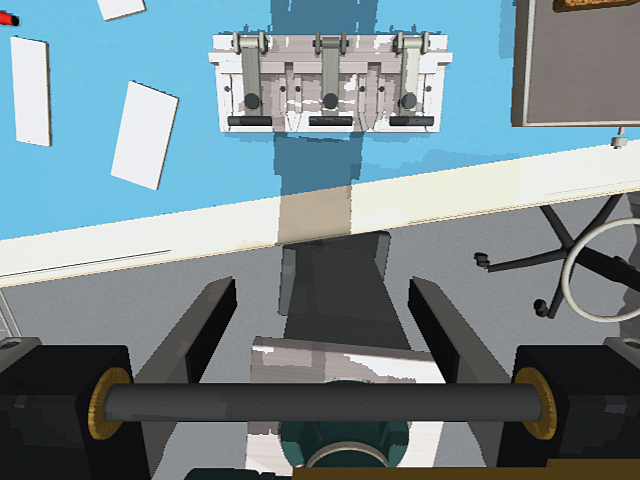

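The picture shows the bars at (249,120), (331,120) and (411,120), with free ends, so I can grip each bar end to end. I'm starting with clip a on the right.

Request:
{"api": "servo_tool", "payload": {"plan": [[[0, 0, 0, 0.0243, 0.0233, 0.03, 0.7], [0, 0, 0, 0.0243, 0.0233, 0.03, 0.7], [0, 0, 0, 0.0243, 0.0234, 0.03, 0.7], [0, 0, 0, 0.0243, 0.0234, 0.03, 0.7], [0, 0, 0, 0, 0, 0.035, 0.7], [0, 0, 0, 0, 0, 0.02, 0.7], [0, 0, 0, 0, 0, 0, 0.7], [0, 0, 0, 0, 0, 0, 0.7]]], "newtons": 15}}

```text
clock: 3.65
tcp_pos: [0.4904, -0.0075, 0.1208]
ee_rot: [3.137, 0.158, -0.0]
wrist_force: [-0.3, -0.4, 0.1]
grip_width: 0.697
finger_force: 0.0
```

```bash
python3 -c "
from h import *
st()"
```

```text
t3.6 tcp [490.4  -7.5 120.8] yaw5.77 tilt0.02 F [-0.3 -0.4  0.1] g0.697 f0.0
```

Request:
{"api": "servo_tool", "payload": {"plan": [[[0, 0, 0, 0, -0.0015, 0.02, 0.7], [0, 0, 0, 0, 0, 0.02, 0.7], [0, 0, 0, 0, 0, 0.017, 0.7], [0, 0, 0, 0, 0, 0, 0], [0, 0, 0, 0, 0, 0, 0], [0, 0, 0, 0, 0, 0, 0], [0, 0, 0, 0, 0, 0, 0], [0, 0, 0, 0, 0, 0, 0]]], "newtons": 15}}

```text
clock: 4.45
tcp_pos: [0.4918, -0.0061, 0.0657]
ee_rot: [3.134, 0.161, 0.007]
wrist_force: [0.4, -4.7, 5.0]
grip_width: 0.487
finger_force: 15.0
```

Request:
{"api": "servo_tool", "payload": {"plan": [[[0, 0, 0, 0.005, 0, -0.0132, 0], [0, 0, 0, 0.0072, 0, -0.0121, 0], [0, 0, 0, 0.0093, 0, -0.0108, 0], [0, 0, 0, 0.0109, 0, -0.0089, 0], [0, 0, 0, 0.0123, 0, -0.0069, 0], [0, 0, 0, 0.0134, 0, -0.0046, 0], [0, 0, 0, 0.0139, 0, -0.0023, 0], [0, 0, 0, 0.0141, 0, 0.0002, 0]]]}}

```text
clock: 5.25
tcp_pos: [0.5764, 0.0028, 0.124]
ee_rot: [3.135, 0.16, 0.001]
wrist_force: [-0.4, -4.9, 3.7]
grip_width: 0.482
finger_force: 15.0
```

Request:
{"api": "servo_tool", "payload": {"plan": [[[0, 0, 0, 0.0139, 0, 0.0026, 0], [0, 0, 0, 0.0132, 0, 0.005, 0], [0, 0, 0, 0, 0, 0, 0], [0, 0, 0, 0, 0, 0, 0]]]}}

```text
clock: 5.65
tcp_pos: [0.6053, 0.0058, 0.1167]
ee_rot: [3.135, 0.161, 0.009]
wrist_force: [2.8, -4.7, 4.0]
grip_width: 0.484
finger_force: 15.0
```

Request:
{"api": "servo_tool", "payload": {"plan": [[[0, 0, 0, 0, 0, 0, 0.7], [0, 0, 0, 0, 0, 0, 0.7], [0, 0, 0, 0, 0, 0, 0.7], [0, 0, 0, 0, 0, -0.03, 0.7], [0, 0, 0, 0, 0, -0.03, 0.7], [0, 0, 0, -0.038, -0.028, 0, 0.7], [0, 0, 0, -0.038, -0.028, 0, 0.7], [0, 0, 0, -0.0396, -0.029, 0, 0.7]]]}}

```text
clock: 6.45
tcp_pos: [0.4771, 0.0805, 0.1737]
ee_rot: [-3.136, -0.16, 0.003]
wrist_force: [0.4, 0.6, 0.1]
grip_width: 0.699
finger_force: 0.0
```

Request:
{"api": "servo_tool", "payload": {"plan": [[[0, 0, 0, 0, 0, 0.03, 0.7], [0, 0, 0, 0, 0, 0.03, 0.7], [0, 0, 0, 0, 0, 0, 0.7], [0, 0, 0, 0, 0, 0, 0.7]]]}}

```text
clock: 6.85
tcp_pos: [0.4783, 0.0798, 0.1141]
ee_rot: [-3.137, -0.162, 0.003]
wrist_force: [-1.0, 0.5, -0.1]
grip_width: 0.697
finger_force: 0.0
```

Run:
```python
from h import *
st(); im,d,m=save('scene','s1')
for b in cams.boxes_of('bar_a','scene')[:3]: print(b)
cv2.imwrite('pics/s1c.png',im[120:420,180:500,::-1])
```

```text
t6.8 tcp [478.3  79.8 114.1] yaw5.90 tilt0.12 F [-1.   0.5 -0.1] g0.697 f0.0
{'bbox': [378.4, 144.7, 404.6, 184.6], 'confidence': 0.79}
{'bbox': [383.0, 203.6, 427.1, 228.5], 'confidence': 0.69}
{'bbox': [362.4, 228.0, 415.0, 253.1], 'confidence': 0.6}
```

View pics/s1c.png

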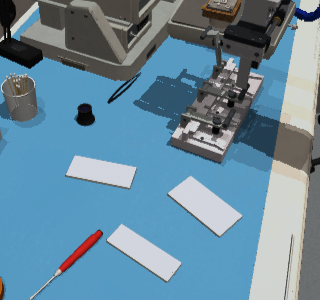

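The picture shows clip a standing up, near crop (215,45), and the plates undisturbed. Next is clip b.

Request:
{"api": "servo_tool", "payload": {"plan": [[[0, 0, 0, 0.003, 0.001, 0.015, 0.7], [0, 0, 0, 0, 0, 0.02, 0.7], [0, 0, 0, 0, 0, 0.015, 0.7], [0, 0, 0, 0, 0, 0, 0], [0, 0, 0, 0, 0, 0, 0], [0, 0, 0, 0, 0, 0, 0], [0, 0, 0, 0, 0, 0, 0], [0, 0, 0, 0, 0, 0, 0]]]}}

```text
clock: 7.75
tcp_pos: [0.4836, 0.0785, 0.0662]
ee_rot: [3.137, 0.161, 0.006]
wrist_force: [0.3, -2.2, 4.8]
grip_width: 0.485
finger_force: 15.0
```

Request:
{"api": "servo_tool", "payload": {"plan": [[[0, 0, 0, 0.005, 0, -0.0132, 0], [0, 0, 0, 0.0072, 0, -0.0121, 0], [0, 0, 0, 0.0093, 0, -0.0108, 0], [0, 0, 0, 0.0109, 0, -0.0089, 0], [0, 0, 0, 0.0123, 0, -0.0069, 0], [0, 0, 0, 0.0134, 0, -0.0046, 0], [0, 0, 0, 0.0139, 0, -0.0023, 0], [0, 0, 0, 0.0141, 0, 0.0002, 0]]]}}

```text
clock: 8.55
tcp_pos: [0.568, 0.0874, 0.1251]
ee_rot: [3.137, 0.161, -0.001]
wrist_force: [-2.1, -2.8, 2.3]
grip_width: 0.487
finger_force: 15.0
```

Request:
{"api": "servo_tool", "payload": {"plan": [[[0, 0, 0, 0.0139, 0, 0.0026, 0], [0, 0, 0, 0.0132, 0, 0.005, 0], [0, 0, 0, 0, 0, 0, 0], [0, 0, 0, 0, 0, 0, 0]]]}}

```text
clock: 8.95
tcp_pos: [0.5965, 0.0904, 0.1178]
ee_rot: [3.137, 0.161, 0.007]
wrist_force: [2.5, -0.9, 4.5]
grip_width: 0.479
finger_force: 15.0
```

Request:
{"api": "servo_tool", "payload": {"plan": [[[0, 0, 0, 0, 0, 0, 0.7], [0, 0, 0, 0, 0, 0, 0.7], [0, 0, 0, 0, 0, 0, 0.7], [0, 0, 0, 0, 0, -0.03, 0.7], [0, 0, 0, 0, 0, -0.03, 0.7], [0, 0, 0, -0.037, -0.028, 0, 0.7], [0, 0, 0, -0.037, -0.028, 0, 0.7], [0, 0, 0, -0.0385, -0.028, 0, 0.7]]]}}

```text
clock: 9.75
tcp_pos: [0.4724, 0.1631, 0.175]
ee_rot: [-3.137, -0.16, 0.002]
wrist_force: [0.9, 0.6, 0.9]
grip_width: 0.697
finger_force: 0.0
```

Request:
{"api": "servo_tool", "payload": {"plan": [[[0, 0, 0, 0, 0, 0.03, 0.7], [0, 0, 0, 0, 0, 0.03, 0.7], [0, 0, 0, 0, 0, 0, 0.7], [0, 0, 0, 0, 0, 0, 0.7]]]}}

```text
clock: 10.15
tcp_pos: [0.4735, 0.1624, 0.1152]
ee_rot: [3.137, 0.162, -0.003]
wrist_force: [-0.5, 0.0, 0.7]
grip_width: 0.699
finger_force: 0.0
```

Request:
{"api": "servo_tool", "payload": {"plan": [[[0, 0, 0, 0, 0, 0.015, 0.7], [0, 0, 0, 0, 0, 0.02, 0.7], [0, 0, 0, 0, 0, 0.015, 0.7], [0, 0, 0, 0, 0, 0, 0], [0, 0, 0, 0, 0, 0, 0], [0, 0, 0, 0, 0, 0, 0], [0, 0, 0, 0, 0, 0, 0], [0, 0, 0, 0, 0, 0, 0]]]}}

```text
clock: 10.95
tcp_pos: [0.4756, 0.1632, 0.0674]
ee_rot: [-3.136, -0.161, -0.006]
wrist_force: [0.2, 1.9, 4.3]
grip_width: 0.487
finger_force: 15.0
```

Request:
{"api": "servo_tool", "payload": {"plan": [[[0, 0, 0, 0.005, 0, -0.0132, 0], [0, 0, 0, 0.0072, 0, -0.0121, 0], [0, 0, 0, 0.0093, 0, -0.0108, 0], [0, 0, 0, 0.0109, 0, -0.0089, 0], [0, 0, 0, 0.0123, 0, -0.0069, 0], [0, 0, 0, 0.0134, 0, -0.0046, 0], [0, 0, 0, 0.0139, 0, -0.0023, 0], [0, 0, 0, 0.0141, 0, 0.0002, 0]]]}}

```text
clock: 11.75
tcp_pos: [0.5598, 0.1719, 0.1259]
ee_rot: [-3.137, -0.162, 0.002]
wrist_force: [-2.1, 1.7, 2.0]
grip_width: 0.483
finger_force: 15.0
```

Request:
{"api": "servo_tool", "payload": {"plan": [[[0, 0, 0, 0.0139, 0, 0.0026, 0], [0, 0, 0, 0.0132, 0, 0.005, 0], [0, 0, 0, 0, 0, 0, 0], [0, 0, 0, 0, 0, 0, 0]]]}}

```text
clock: 12.15
tcp_pos: [0.5883, 0.1749, 0.1185]
ee_rot: [-3.136, -0.162, -0.006]
wrist_force: [2.8, 2.6, 5.9]
grip_width: 0.484
finger_force: 15.0
```

Request:
{"api": "servo_tool", "payload": {"plan": [[[0, 0, 0, 0, 0, 0, 0.7], [0, 0, 0, 0, 0, 0, 0.7], [0, 0, 0, 0, 0, 0, 0.7], [0, 0, 0, 0, 0, -0.04, 0.7], [0, 0, 0, 0, 0, -0.04, 0.7], [0, 0, 0, -0.012, -0.034, -0.03, 1], [0, 0, 0, -0.012, -0.034, -0.03, 1], [0, 0, 0, -0.012, -0.034, -0.03, 1]]]}}

```text
clock: 12.95
tcp_pos: [0.5395, 0.2719, 0.287]
ee_rot: [3.136, 0.159, -0.002]
wrist_force: [0.8, 0.4, 0.5]
grip_width: 0.921
finger_force: 0.0
```

Request:
{"api": "servo_tool", "payload": {"plan": [[[0, 0, 0, -0.012, -0.034, -0.01, 1], [0, 0, 0, -0.012, -0.034, 0, 1], [0, 0, 0, -0.008, -0.033, 0, 1], [0, 0, 0, 0, 0, 0, 1], [0, 0, 0, 0, 0, 0, 1], [0, 0, 0, 0, 0, 0, 1]]]}}

```text
clock: 13.55
tcp_pos: [0.4986, 0.3679, 0.2959]
ee_rot: [3.136, 0.159, -0.001]
wrist_force: [0.1, -0.2, 1.0]
grip_width: 1.001
finger_force: 0.0
```

Run:
```python
from h import *
st(); im,d,m=save('wrist','w2'); plates(im,d,m)
im,d,m=save('top','t2'); plates(im,d,m)
```

```text
t13.6 tcp [498.6 367.9 295.9] yaw5.82 tilt0.10 F [ 0.1 -0.2  1. ] g1.001 f0.0
plate x631 y345 z8.9 L119 W51 ang19.0 n4193
plate x558 y680 z32.0 L47 W27 ang-78.8 n862
plate x476 y444 z8.9 L121 W40 ang-4.2 n2670
plate x518 y208 z38.3 L40 W16 ang0.1 n328
plate x439 y309 z8.9 L120 W62 ang-14.0 n3364
plate x380 y571 z18.0 L57 W34 ang87.7 n554
plate x383 y618 z37.0 L38 W34 ang87.2 n580
plate x288 y357 z0.6 L305 W68 ang-75.4 n6119
plate x454 y445 z7.8 L73 W39 ang-3.5 n504
plate x418 y317 z8.2 L76 W54 ang-14.6 n487
plate x269 y526 z-0.2 L184 W42 ang-88.0 n800
```

View pics/w2.png

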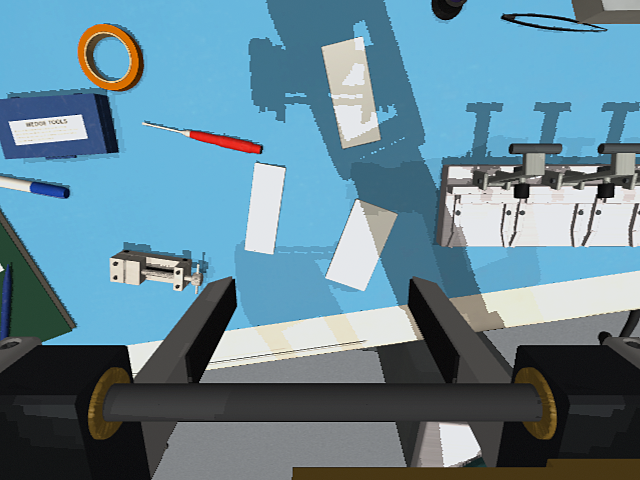

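The picture shows all three clips up at (535,150) and beyond, and all three plates in place. I'm picking plate b first, 32 mm back from its centre towards its near end.

Request:
{"api": "servo_tool", "payload": {"plan": [[[0, 0, 0, -0.0238, 0.0104, 0.035, 1], [0, 0, 0, -0.0238, 0.0104, 0.035, 1], [0, 0, 0, -0.0238, 0.0104, 0.035, 1], [0, 0, 0, -0.0238, 0.0104, 0.035, 1], [0, 0, 0.115, 0, 0, 0.03, 1], [0, 0, 0.115, 0, 0, 0.03, 1], [0, 0, 0.115, 0, 0, 0.03, 1], [0, 0, 0, 0, 0, 0, 1]]]}}

```text
clock: 14.45
tcp_pos: [0.4051, 0.3149, 0.0618]
ee_rot: [3.112, -0.381, -0.012]
wrist_force: [-0.4, -0.6, -0.8]
grip_width: 0.996
finger_force: 0.0
```

Request:
{"api": "servo_tool", "payload": {"plan": [[[0, 0, 0, 0, 0, 0.02, 1], [0, 0, 0, 0, 0, 0, 1], [0, 0, 0, 0, 0, 0, 1]]]}}

```text
clock: 14.75
tcp_pos: [0.4087, 0.3179, 0.0478]
ee_rot: [-3.118, 0.378, -0.002]
wrist_force: [0.3, -0.6, -0.4]
grip_width: 1.002
finger_force: 0.0
```

Run:
```python
from h import *
st(); im,d,m=save('top','t3'); P=plates(im,d,m,reg=(.35,.75,.22,.5))
im,d,m=save('wrist','w3'); P=plates(im,d,m,reg=(.35,.75,.22,.5))
```

```text
t14.8 tcp [408.7 317.9  47.8] yaw-13.84 tilt0.07 F [ 0.3 -0.6 -0.4] g1.002 f0.0
plate x640 y348 z8.0 L99 W48 ang18.7 n790
plate x477 y443 z8.0 L117 W39 ang-4.2 n776
plate x476 y444 z8.9 L122 W41 ang-4.2 n11911
plate x437 y310 z8.9 L122 W61 ang-14.0 n16554
```

Request:
{"api": "servo_tool", "payload": {"plan": [[[0, 0, 0, 0, 0, 0.02, 1], [0, 0, 0, 0, 0, 0.016, 1], [0, 0, 0, 0, 0, 0.0095, 1], [0, 0, 0, 0, 0, 0, 1], [0, 0, 0, 0, 0, 0, 0], [0, 0, 0, 0, 0, 0, 0], [0, 0, 0, 0, 0, 0, 0], [0, 0, 0, 0, 0, 0, 0]]], "newtons": 15}}

```text
clock: 15.65
tcp_pos: [0.4081, 0.318, 0.0013]
ee_rot: [-3.118, 0.379, -0.001]
wrist_force: [-0.3, 0.0, -0.4]
grip_width: 0.693
finger_force: 0.0
```

Request:
{"api": "servo_tool", "payload": {"plan": [[[0, 0, 0, 0, 0, 0, 0], [0, 0, 0, 0, 0, -0.01, 0], [0, 0, 0, 0, 0, -0.02, 0], [0, 0, 0, 0, 0, -0.03, 0], [0, 0, 0, 0, 0, -0.02, 0], [0, 0, 0, 0, 0, 0, 0]]]}}

```text
clock: 16.25
tcp_pos: [0.4102, 0.3194, 0.0852]
ee_rot: [-3.114, 0.379, -0.01]
wrist_force: [0.8, -0.6, -0.4]
grip_width: 0.64
finger_force: 15.0
```

Run:
```python
from h import *
st(); im,d,m=save('wrist','w4'); P=plates(im,d,m,reg=(.3,.75,.22,.42))
C=cloud(d,m);i=im.astype(int);k=(i.min(2)>120)&(C[...,2]>.05)&(C[...,2]<.12)&(abs(C[...,0]-.44)<.1)&(abs(C[...,1]-.31)<.08)
q=C[k]; c,*_=np.linalg.lstsq(np.c_[q[:,:2]-[.437,.31],np.ones(len(q))],q[:,2],rcond=None); print(c,len(q))
```

```text
t16.2 tcp [410.2 319.4  85.2] yaw-13.87 tilt0.47 F [ 0.8 -0.6 -0.4] g0.640 f15.0
plate x573 y337 z5.7 L42 W19 ang75.7 n1216
plate x454 y299 z90.2 L95 W75 ang-14.9 n20531
plate x369 y244 z-1.3 L144 W40 ang14.3 n2074
plate x361 y350 z89.9 L128 W123 ang89.9 n6446
[-0.00394913  0.00249457  0.09031024] 25778
```

View pics/w4.png

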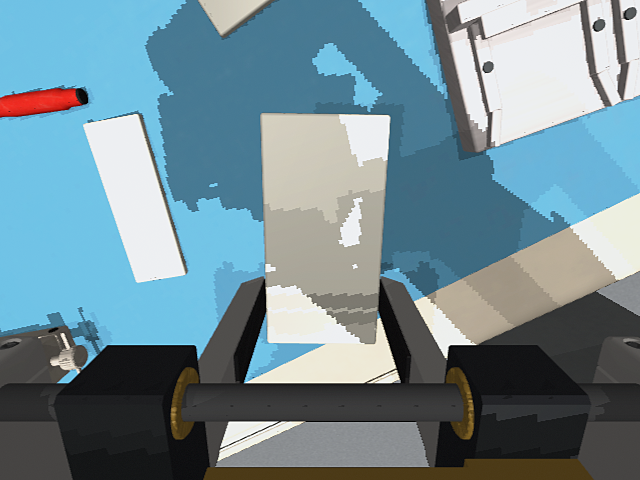

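The picture shows plate b held level at (325,230), centred between the fingers. I'm carrying it to the front of nest b.

Request:
{"api": "servo_tool", "payload": {"plan": [[[0, 0, -0.08, 0, 0, 0, 0], [0, 0, -0.09, 0, 0, 0, 0], [0, 0, -0.09, 0, 0, 0, 0], [0, 0, -0.084, -0.01, 0.01, 0, 0], [0, 0, 0, -0.01, 0.02, 0, 0], [0, 0, 0, -0.01, 0.03, 0, 0], [0, 0, 0, -0.01, 0.03, 0, 0], [0, 0, 0, -0.009, 0.03, 0, 0]]]}}

```text
clock: 17.1
tcp_pos: [0.3688, 0.1929, 0.079]
ee_rot: [3.136, 0.161, -0.005]
wrist_force: [0.9, -0.1, -0.5]
grip_width: 0.639
finger_force: 1.5
```

Request:
{"api": "servo_tool", "payload": {"plan": [[[0, 0, 0, -0.01, 0.03, 0, 0], [0, 0, 0, -0.01, 0.03, 0, 0], [0, 0, 0, 0, 0.03, 0, 0], [0, 0, 0, 0, 0.022, 0, 0], [0, 0, 0, 0, 0.015, 0, 0], [0, 0, 0, 0, 0, 0, 0], [0, 0, 0, 0, 0, 0, 0]]]}}

```text
clock: 17.8
tcp_pos: [0.3626, 0.0661, 0.0798]
ee_rot: [-3.137, -0.158, 0.004]
wrist_force: [0.1, 0.4, -1.1]
grip_width: 0.634
finger_force: 15.0
```

```bash
cat >> h.py <<'E'
F0=np.array([521.9,82.8]); FY=np.radians(5.87); FX=np.array([np.cos(FY),np.sin(FY)]); FYv=np.array([-FX[1],FX[0]])
def fx(p): p=np.array(p[:2])*1000-F0; return np.round([p@FX,p@FYv],1)
def look(name,yn):
    s=st(); print('tcp in fixture',fx(s['tcp_pos']))
    im,d,m=save('wrist',name); C=cloud(d,m)*1000; i=im.astype(int)
    xy=C[...,:2]-F0; X=xy@FX; Y=xy@FYv-yn; Z=C[...,2]
    return im,X,Y,Z,(i.min(2)>110)&(i.max(2)-i.min(2)<45)
E
python3 - <<'E'
from h import *
im,X,Y,Z,w=look('w5',0)
# held plate top
k=w&(abs(Y)<40)&(X<-55)&(X>-170)&(Z>30)&(Z<130); print('plate z',np.median(Z[k]))
z0=np.median(Z[k]);k&=abs(Z-z0)<4
for a in range(-150,-55,10):
    s=k&(X>a)&(X<a+10); 
    if s.sum()>20: print(a,np.round([*np.percentile(Y[s],[.5,99.5]),np.median(Z[s])],1),s.sum())
print('front',np.percentile(X[k],99.7))
# nest guides: floor z~30 extents
f=(abs(Z-31)<3)&(abs(Y)<50)
for a in range(-50,20,10):
    s=f&(X>a)&(X<a+10)
    if s.sum()>20: print('floor',a,np.round([*np.percentile(Y[s],[1,99]),np.median(Z[s])],1),s.sum())
E
```

```text
t17.8 tcp [362.6  66.1  79.8] yaw5.78 tilt0.13 F [ 0.1  0.4 -1.1] g0.634 f15.0
tcp in fixture [-160.1   -0.3]
plate z 59.284113596149034
-150 [-27.5  31.2  59.6] 1242
-140 [-26.8  27.8  55.8] 70
front -138.99144948016595
floor -50 [-49.1  47.6  31. ] 2631
floor -40 [-49.2  49.1  31. ] 2810
floor -30 [-49.1  49.3  31. ] 2837
floor -20 [-49.2  49.1  31. ] 2938
floor -10 [-49.   49.1  31. ] 1508
```

View pics/w5.png

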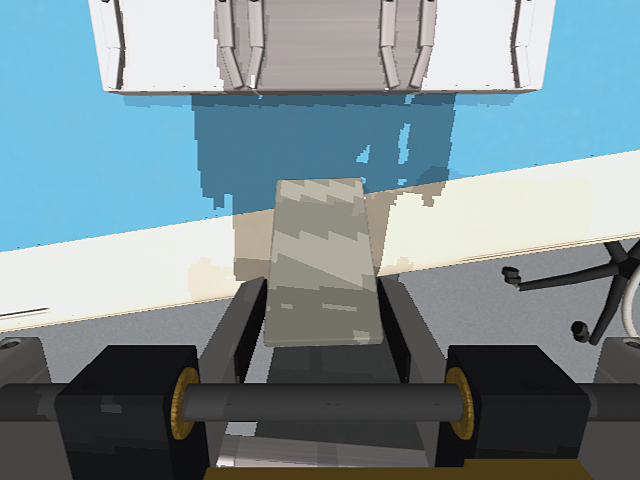

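The picture shows that the grip slackened on the way and plate b now droops: its front edge at (320,180) is lower. I'm measuring the tilt.

Run:
```python
from h import *
f=np.load('pics/w5.npz'); m={k:f[k] for k in f.files}; C=cloud(f['d'],m)*1000
xy=C[...,:2]-F0; X=xy@FX;Y=xy@FYv;Z=C[...,2]
for v in range(180,345,15):
    row=[(u) for u in range(264,384)if Z[v,u]>5 and abs(Y[v,u])<45]
    if row: print(v,np.round([np.median(X[v,row]),np.median(Z[v,row]),min(Y[v,row]),max(Y[v,row])],1))
```

```text
180 [-107.6    8.1  -26.5   32.5]
195 [-116.1   20.4  -26.9   32.6]
210 [-124.    32.   -27.1   32.2]
225 [-131.3   42.6  -27.5   31.8]
240 [-138.1   52.5  -27.8   32. ]
255 [-144.5   61.9  -28.    31.2]
270 [-150.4   70.6  -28.1   30.9]
285 [-156.    78.9  -30.3   31.2]
300 [-161.2   86.6  -29.    31.1]
315 [-166.2   93.8  -28.9   30.9]
330 [-170.8  100.7  -28.8   30.1]
```

Plate b is about 55° nose down. I'll carry it back over the open bench on the left, press the nose on the bench while drawing back so it levels, then regrip it.

Request:
{"api": "servo_tool", "payload": {"plan": [[[0, 0, 0, 0, 0, -0.02, 0], [0, 0, 0, 0, -0.01, -0.02, 0], [0, 0, 0, 0, -0.025, 0, 0], [0, 0, 0, 0, -0.03, 0, 0], [0, 0, 0, 0, -0.035, 0, 0], [0, 0, 0, 0, -0.035, 0, 0], [0, 0, 0, 0, -0.035, 0, 0], [0, 0, 0, 0, -0.035, 0, 0]]]}}

```text
clock: 18.65
tcp_pos: [0.3414, 0.2722, 0.1205]
ee_rot: [3.137, 0.163, -0.001]
wrist_force: [0.7, 0.3, -1.0]
grip_width: 0.634
finger_force: 15.0
```

Request:
{"api": "servo_tool", "payload": {"plan": [[[0, 0, 0, 0.02, -0.021, 0, 0], [0, 0, 0, 0.035, 0, 0, 0], [0, 0, 0, 0.035, 0, 0, 0], [0, 0, 0, 0.025, 0, 0, 0], [0, 0, 0, 0.011, 0, 0, 0], [0, 0, 0, 0, 0, 0, 0], [0, 0, 0, 0, 0, 0, 0]]]}}

```text
clock: 19.35
tcp_pos: [0.4645, 0.3039, 0.1205]
ee_rot: [3.137, 0.161, -0.003]
wrist_force: [0.4, -0.1, -0.9]
grip_width: 0.635
finger_force: 15.0
```

Run:
```python
from h import *
st(); im,d,m=save('wrist','w6'); C=cloud(d,m)*1000
xy=C[...,:2]-F0; X=xy@FX;Y=xy@FYv;Z=C[...,2]
for v in range(150,345,15):
    row=[(u) for u in range(290,350)if Z[v,u]>12]
    if row: print(v,np.round([np.median(X[v,row]),np.median(Z[v,row])],1))
im,d,m=save('top','t6'); plates(im,d,m,reg=(.35,.75,.22,.5))
```

```text
t19.4 tcp [464.5 303.9 120.5] yaw5.88 tilt0.11 F [ 0.4 -0.1 -0.9] g0.635 f15.0
165 [ 49.3 300.6]
180 [17.8 48.5]
195 [ 9.3 61. ]
210 [ 1.5 72.6]
225 [-5.9 83.3]
240 [-12.6  93.3]
255 [-19.  102.6]
270 [-25.  111.2]
285 [-30.6 119.4]
300 [-35.9 127.1]
315 [-40.8 134.5]
330 [-45.6 141.1]
plate x477 y443 z7.9 L118 W39 ang-4.0 n525
```

Request:
{"api": "servo_tool", "payload": {"plan": [[[0, 0, 0, 0, 0, 0.02, 0], [0, 0, 0, 0, 0, 0.015, 0], [0, 0, 0, -0.005, 0, 0.006, 0], [0, 0, 0, -0.006, 0, 0.006, 0], [0, 0, 0, -0.006, 0, 0.006, 0], [0, 0, 0, -0.006, 0, 0.006, 0], [0, 0, 0, -0.006, 0, 0.006, 0], [0, 0, 0, -0.005, 0, 0.006, 0]]], "newtons": 10}}

```text
clock: 20.25
tcp_pos: [0.4321, 0.3003, 0.0496]
ee_rot: [-3.137, -0.16, -0.002]
wrist_force: [0.6, 0.8, 0.2]
grip_width: 0.638
finger_force: 10.0
```

Request:
{"api": "servo_tool", "payload": {"plan": [[[0, 0, 0, -0.005, 0, 0.006, 0], [0, 0, 0, -0.005, 0, 0.006, 0], [0, 0, 0, -0.004, 0, 0.006, 0], [0, 0, 0, -0.004, 0, 0.006, 0], [0, 0, 0, -0.003, 0, 0.006, 0], [0, 0, 0, -0.003, 0, 0.006, 0], [0, 0, 0, 0, 0, 0, 0], [0, 0, 0, 0, 0, 0, 0]]]}}

```text
clock: 21.05
tcp_pos: [0.4076, 0.2975, 0.0136]
ee_rot: [3.137, 0.16, -0.002]
wrist_force: [-0.7, 0.3, -0.5]
grip_width: 0.634
finger_force: 10.0
```

Run:
```python
from h import *
st(); im,d,m=save('wrist','w7'); C=cloud(d,m)*1000
xy=C[...,:2]-F0; X=xy@FX;Y=xy@FYv;Z=C[...,2]
for v in range(90,345,20):
    row=[(u) for u in range(290,350)if Z[v,u]>5]
    if row: print(v,np.round([np.median(X[v,row]),np.median(Z[v,row])],1))
```

```text
t21.1 tcp [407.6 297.5  13.6] yaw5.83 tilt0.08 F [-0.7  0.3 -0.5] g0.634 f10.0
110 [3.4 5.1]
130 [-6.1  9.9]
150 [-15.6  11. ]
170 [-25.3  11.8]
190 [-35.2  13. ]
210 [-45.2  14.2]
230 [-55.5  15.3]
250 [-65.9  16.5]
270 [-76.6  17.7]
290 [-87.6  18.9]
310 [-98.6  20.2]
330 [-109.9   21.5]
```

Request:
{"api": "servo_tool", "payload": {"plan": [[[0, 0, 0, -0.002, 0, 0.006, 0], [0, 0, 0, 0, 0, 0.006, 0], [0, 0, 0, 0, 0, 0, 0], [0, 0, 0, 0, 0, 0, 0.8], [0, 0, 0, 0, 0, 0, 0.8], [0, 0, 0, 0, 0, 0, 0.8], [0, 0, 0, 0, 0, 0, 0.8]]], "newtons": 17}}

```text
clock: 21.8
tcp_pos: [0.4059, 0.2973, 0.0016]
ee_rot: [3.137, 0.16, -0.001]
wrist_force: [0.7, -0.5, 0.8]
grip_width: 0.8
finger_force: 0.0
```

Run:
```python
from h import *
st(); im,d,m=save('wrist','w8'); plates(im,d,m,reg=(.33,.75,.22,.5))
```

```text
t21.8 tcp [405.9 297.3   1.6] yaw5.83 tilt0.05 F [ 0.7 -0.5  0.8] g0.800 f0.0
plate x475 y440 z8.9 L117 W36 ang-5.5 n17253
plate x454 y303 z8.9 L91 W61 ang5.4 n20902
plate x396 y308 z8.8 L41 W38 ang5.4 n3204
```

Request:
{"api": "servo_tool", "payload": {"plan": [[[0, 0, 0, 0, 0, 0, 0], [0, 0, 0, 0, 0, 0, 0], [0, 0, 0, 0, 0, 0, 0], [0, 0, 0, 0, 0, -0.01, 0], [0, 0, 0, 0, 0, -0.013, 0], [0, 0, 0, -0.015, 0.01, -0.01, 0], [0, 0, 0, -0.02, 0.02, 0, 0], [0, 0, 0, -0.02, 0.03, 0, 0]]], "newtons": 17}}

```text
clock: 22.65
tcp_pos: [0.3581, 0.2327, 0.0369]
ee_rot: [-3.136, -0.163, -0.005]
wrist_force: [-0.3, -1.2, -0.2]
grip_width: 0.633
finger_force: 17.0
```

Request:
{"api": "servo_tool", "payload": {"plan": [[[0, 0, 0, -0.0126, 0.035, 0, 0], [0, 0, 0, 0, 0.035, 0, 0], [0, 0, 0, 0, 0.035, 0, 0], [0, 0, 0, 0, 0.03, 0, 0], [0, 0, 0, 0, 0.02, 0, 0], [0, 0, 0, 0, 0.0103, 0, 0], [0, 0, 0, 0, 0, 0, 0], [0, 0, 0, 0, 0, 0, 0]]]}}

```text
clock: 23.45
tcp_pos: [0.362, 0.067, 0.0354]
ee_rot: [-3.137, -0.16, -0.001]
wrist_force: [1.2, 0.3, -1.8]
grip_width: 0.64
finger_force: 17.0
```

```bash
cat >> h.py <<'E'
def held(name,yn):
    im,X,Y,Z,w=look(name,yn)
    k=(abs(Y)<45)&(Z>25)&(Z<60)&(X<-54)&(X>-200)&w
    k[340:]=False
    n,l,s,c=cv2.connectedComponentsWithStats(k.astype(np.uint8)); j=1+np.argmax(s[1:,4]); k=l==j
    q=np.c_[X[k],Y[k],Z[k]]; c,*_=np.linalg.lstsq(np.c_[q[:,:2],np.ones(len(q))],q[:,2],rcond=None)
    fr=np.percentile(q[:,0],99.8); mid=[]
    for a in np.arange(fr-60,fr-5,5):
        s=q[(q[:,0]>a)&(q[:,0]<a+5)]; mid.append((a+2.5,s[:,1].min(),s[:,1].max()))
    mid=np.array(mid); p=np.polyfit(mid[:,0],mid[:,1:].mean(1),1)
    print('front X%.1f Z at front %.1f slope dz/dx %.4f; lateral at front %.1f yaw err %.2f deg width %.1f'%(fr,c@[fr,np.median(q[:,1]),1],c[0],np.polyval(p,fr),np.degrees(p[0]),np.median(mid[:,2]-mid[:,1])))
    # fixture side edges in same view: white/metal z>25 at X -45..-20 overall extents
    f=(Z>27)&(Z<60)&(X>-48)&(X<-20)&(abs(Y+yn)<150)
    if f.any(): print('fixture lateral extents',np.round(np.percentile((Y+yn)[f],[.2,99.8]),1),'front',np.percentile(X[(Z>27)&(Z<60)&(X>-60)&(X<-30)&(abs(Y)<25)],1) )
E
python3 - <<'E'
from h import *
held('w9',0)
E
```

```text
t23.4 tcp [362.   67.   35.4] yaw5.82 tilt0.05 F [ 1.2  0.3 -1.8] g0.640 f17.0
tcp in fixture [-160.6    0.6]
front X-67.2 Z at front 41.7 slope dz/dx -0.0049; lateral at front 1.9 yaw err 0.05 deg width 59.8
fixture lateral extents [-128.8  130.5] front -52.14656023478749
```

View pics/w9.png

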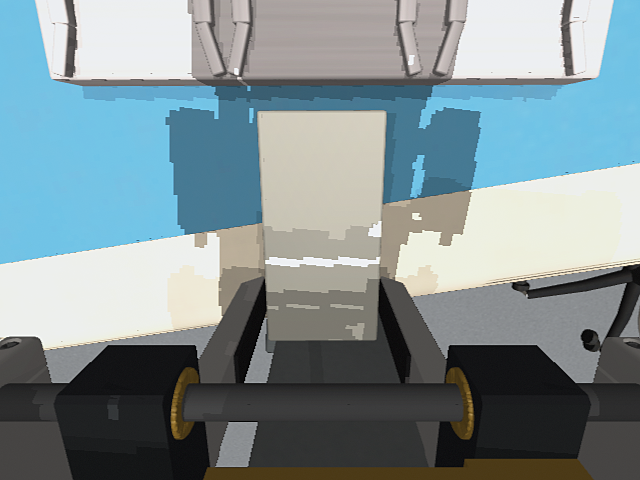

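The picture shows plate b level and lined up with the middle slot: its front edge is at (322,111) and the guides are at 240 and 405. I'm sliding it in.

Request:
{"api": "servo_tool", "payload": {"plan": [[[0, 0, 0, 0.01, 0.0008, 0, 0], [0, 0, 0, 0.012, 0, 0, 0], [0, 0, 0, 0.012, 0, 0, 0], [0, 0, 0, 0.012, 0, 0.001, 0], [0, 0, 0, 0.012, 0, 0.001, 0], [0, 0, 0, 0.012, 0, 0, 0], [0, 0, 0, 0.01, 0, 0, 0], [0, 0, 0, 0, 0, 0, 0]]]}}

```text
clock: 24.3
tcp_pos: [0.4429, 0.074, 0.033]
ee_rot: [3.137, 0.16, 0.001]
wrist_force: [-0.1, -0.0, -0.5]
grip_width: 0.636
finger_force: 17.0
```

Request:
{"api": "servo_tool", "payload": {"plan": [[[0, 0, 0, 0.002, 0, 0, 0], [0, 0, 0, 0.002, 0, 0, 0], [0, 0, 0, 0.002, 0, 0, 0], [0, 0, 0, 0, 0, 0, 0]]]}}

```text
clock: 24.7
tcp_pos: [0.4475, 0.0744, 0.0331]
ee_rot: [3.137, 0.16, 0.0]
wrist_force: [0.6, 0.8, -1.4]
grip_width: 0.632
finger_force: 17.0
```

Request:
{"api": "servo_tool", "payload": {"plan": [[[0, 0, 0, 0.002, 0, 0, 0], [0, 0, 0, 0.001, 0, 0, 0], [0, 0, 0, 0, 0, 0, 0]]]}}

```text
clock: 25.0
tcp_pos: [0.4481, 0.0745, 0.032]
ee_rot: [3.137, 0.16, -0.009]
wrist_force: [-5.4, -0.3, -0.0]
grip_width: 0.638
finger_force: 17.0
```

```bash
python3 -c "
from h import *
s=st(); print(fx(s['tcp_pos']))"
```

```text
t25.0 tcp [448.1  74.5  32. ] yaw5.83 tilt0.32 F [-5.4 -0.3 -0. ] g0.638 f17.0
[-74.2  -0.7]
```

The reaction force shows the plate is home. I'm releasing, rising and checking.

Request:
{"api": "servo_tool", "payload": {"plan": [[[0, 0, 0, 0, 0, 0.001, 0], [0, 0, 0, 0, 0, 0, 0.74], [0, 0, 0, 0, 0, 0, 0.74], [0, 0, 0, 0, 0, 0, 0.74], [0, 0, 0, 0, 0, -0.02, 0.74], [0, 0, 0, 0, 0, -0.04, 0.74], [0, 0, 0, 0, 0, -0.045, 0.74], [0, 0, 0, 0, 0, -0.043, 0.74]]]}}

```text
clock: 25.8
tcp_pos: [0.4506, 0.0748, 0.1818]
ee_rot: [3.137, 0.16, 0.002]
wrist_force: [0.1, 1.0, -0.8]
grip_width: 0.738
finger_force: 0.0
```

Request:
{"api": "servo_tool", "payload": {"plan": [[[0, 0, 0, 0, 0, 0, 0.74], [0, 0, 0, 0, 0, 0, 0.74]]]}}

```text
clock: 26.0
tcp_pos: [0.4515, 0.0748, 0.1813]
ee_rot: [3.137, 0.16, 0.006]
wrist_force: [0.8, 0.3, -0.8]
grip_width: 0.743
finger_force: 0.0
```

```bash
cat >> h.py <<'E'
def nest(name,yn,W):
    im,X,Y,Z,w=look(name,yn)
    k=w&(abs(Y)<W/2+12)&(Z>32)&(Z<45)&(X<-54)&(X>-120)
    n,l,s,c=cv2.connectedComponentsWithStats(k.astype(np.uint8)); j=1+np.argmax(s[1:,4]); k=l==j
    print('near end X%.1f Y[%.1f %.1f] z%.1f'%(np.percentile(X[k],.3),*np.percentile(Y[k],[.3,99.7]),np.median(Z[k])))
    f=(Z>27)&(X>-60)&(X<-40)&(Z<45)&(abs(abs(Y+yn)-45)<6); print('fixture front',np.percentile(X[f],1) if f.any() else None)
    q=w&(abs(Y)<W/2-5)&(Z>34)&(Z<42)&(X>-95)&(X<10); A=np.c_[X[q],Y[q],np.ones(q.sum())]; print('plane',np.linalg.lstsq(A,Z[q],rcond=None)[0])
E
python3 - <<'E'
from h import *
nest('w10',0,60)
E
```

```text
t26.0 tcp [451.5  74.8 181.3] yaw5.83 tilt0.22 F [ 0.8  0.3 -0.8] g0.743 f0.0
tcp in fixture [-70.9  -0.8]
near end X-100.6 Y[-29.1 29.9] z36.7
fixture front -52.865369771219505
plane [4.49646404e-03 1.19465544e-04 3.70512323e+01]
```

Plate b is home: 47.8 mm overhang, flat. Now I'll lower clip b.

Request:
{"api": "servo_tool", "payload": {"plan": [[[0, 0, 0, 0.037, -0.0008, 0, 0.72], [0, 0, 0, 0.037, 0, 0, 0.72], [0, 0, 0, 0.037, 0, 0, 0.72], [0, 0, 0, 0.035, 0, 0, 0.72], [0, 0, 0, 0, 0, 0.03, 0.72], [0, 0, 0, 0, 0, 0.03, 0.72], [0, 0, 0, 0, 0, 0.008, 0.72], [0, 0, 0, 0, 0, 0, 0.72]]], "newtons": 15}}

```text
clock: 26.85
tcp_pos: [0.5933, 0.0902, 0.1081]
ee_rot: [3.137, 0.16, -0.012]
wrist_force: [-0.8, 0.8, 0.2]
grip_width: 0.719
finger_force: 0.0
```

Request:
{"api": "servo_tool", "payload": {"plan": [[[0, 0, 0, 0, 0, 0, 0], [0, 0, 0, 0, 0, 0, 0], [0, 0, 0, 0, 0, 0, 0], [0, 0, 0, 0, 0, 0, 0], [0, 0, 0, 0, 0, 0, 0]]]}}

```text
clock: 27.35
tcp_pos: [0.5965, 0.0903, 0.1139]
ee_rot: [3.137, 0.16, 0.005]
wrist_force: [0.1, -0.2, 5.8]
grip_width: 0.487
finger_force: 15.0
```

```bash
python3 -c "
from h import *
s=st(); print(fx(s['tcp_pos']))"
```

```text
t27.4 tcp [596.5  90.3 113.9] yaw5.83 tilt0.19 F [ 0.1 -0.2  5.8] g0.487 f15.0
[75.  -0.1]
```

Request:
{"api": "servo_tool", "payload": {"plan": [[[0, 0, 0, -0.0133, 0, -0.0059, 0], [0, 0, 0, -0.0142, 0, -0.0034, 0], [0, 0, 0, -0.0145, 0, -0.0008, 0], [0, 0, 0, -0.0145, 0, 0.0018, 0], [0, 0, 0, -0.014, 0, 0.0044, 0], [0, 0, 0, -0.0128, 0, 0.0068, 0], [0, 0, 0, -0.0115, 0, 0.009, 0], [0, 0, 0, -0.0096, 0, 0.0109, 0]]]}}

```text
clock: 28.15
tcp_pos: [0.4913, 0.0793, 0.0901]
ee_rot: [3.137, 0.16, 0.002]
wrist_force: [-0.2, -1.3, 1.0]
grip_width: 0.486
finger_force: 15.0
```

Request:
{"api": "servo_tool", "payload": {"plan": [[[0, 0, 0, -0.0076, 0, 0.0124, 0], [0, 0, 0, -0.0052, 0, 0.0137, 0], [0, 0, 0, 0, 0, 0.001, 0], [0, 0, 0, 0, 0, 0, 0], [0, 0, 0, 0, 0, 0, 0]]]}}

```text
clock: 28.65
tcp_pos: [0.4778, 0.0779, 0.0615]
ee_rot: [3.136, 0.16, -0.005]
wrist_force: [-4.3, -2.9, 2.0]
grip_width: 0.488
finger_force: 15.0
```

Request:
{"api": "servo_tool", "payload": {"plan": [[[0, 0, 0, 0, 0, 0, 0.7], [0, 0, 0, 0, 0, 0, 0.7], [0, 0, 0, 0, 0, 0, 0.7], [0, 0, 0, 0, 0, -0.03, 0.7], [0, 0, 0, 0, 0, -0.04, 0.7], [0, 0, 0, 0, 0, -0.045, 0.7], [0, 0, 0, 0, -0.02, -0.045, 0.7], [0, 0, 0, 0.01, -0.04, -0.035, 1]]]}}

```text
clock: 29.45
tcp_pos: [0.4834, 0.1356, 0.2586]
ee_rot: [-3.138, -0.154, -0.009]
wrist_force: [0.5, 0.4, -0.7]
grip_width: 0.751
finger_force: 0.0
```

Request:
{"api": "servo_tool", "payload": {"plan": [[[0, 0, 0, 0.01, -0.045, -0.02, 1], [0, 0, 0, 0.01, -0.045, -0.02, 1], [0, 0, 0, 0.01, -0.045, 0, 1], [0, 0, 0, 0.01, -0.045, 0, 1], [0, 0, 0, 0, -0.046, 0, 1], [0, 0, 0, 0, 0, 0, 1], [0, 0, 0, 0, 0, 0, 1], [0, 0, 0, 0, 0, 0, 1]]]}}

```text
clock: 30.25
tcp_pos: [0.4994, 0.3639, 0.2943]
ee_rot: [3.137, 0.159, 0.001]
wrist_force: [-0.5, -0.9, 0.0]
grip_width: 0.999
finger_force: 0.0
```

Run:
```python
from h import *
st(); im,d,m=save('wrist','w11'); plates(im,d,m,reg=(.3,.75,.22,.53))
im,d,m=save('top','t11'); plates(im,d,m,reg=(.35,.75,.22,.5))
P=cloud(d,m)
for b in cams.boxes_of('bar_a','top')[:4]:
    x=b['bbox'];k=P[int(x[1]):int(x[3])+1,int(x[0]):int(x[2])+1].reshape(-1,3);print(np.round(x),round(b['confidence'],2),'zmax',k[:,2].max())
```

```text
t30.2 tcp [499.4 363.9 294.3] yaw5.79 tilt0.03 F [-0.5 -0.9  0. ] g0.999 f0.0
plate x631 y345 z9.0 L119 W51 ang18.7 n4227
plate x476 y444 z9.0 L121 W40 ang-4.4 n2671
plate x326 y325 z0.8 L209 W52 ang-89.9 n2458
plate x453 y445 z8.0 L72 W40 ang-3.9 n505
[394. 249. 416. 290.] 0.92 zmax 1.2513495351541284
[429. 226. 453. 250.] 0.79 zmax 1.2513495351541284
[352. 230. 374. 258.] 0.68 zmax 1.2513495351541284
```

View pics/w11.png

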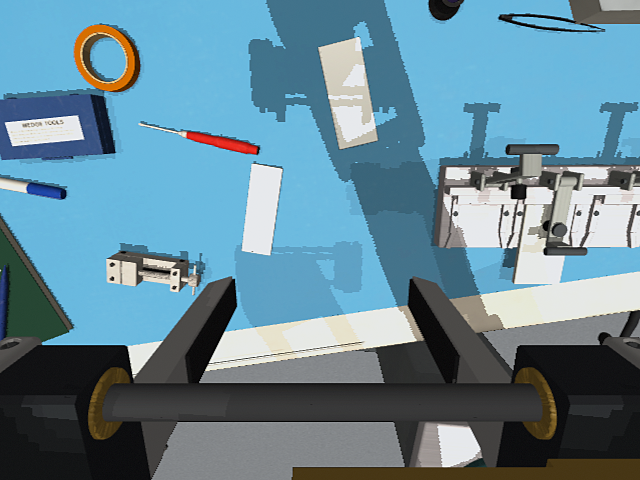

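The picture shows plate b in nest b with its clip down at (565,250). Plates c (347,92) and a (263,208) have not moved. I'm picking plate c.

Request:
{"api": "servo_tool", "payload": {"plan": [[[0, 0, 0, 0.0247, 0.0098, 0.035, 1], [0, 0, 0, 0.0247, 0.0098, 0.035, 1], [0, 0, 0, 0.0247, 0.0098, 0.035, 1], [0, 0, 0, 0.0248, 0.0097, 0.035, 1], [0, 0, -0.08, 0, 0, 0.035, 1], [0, 0, -0.08, 0, 0, 0.035, 1], [0, 0, -0.067, 0, 0, 0.025, 1], [0, 0, 0, 0, 0, 0.011, 1]]]}}

```text
clock: 31.2
tcp_pos: [0.6001, 0.3336, 0.0446]
ee_rot: [3.098, 0.511, -0.009]
wrist_force: [-0.2, 0.7, 0.6]
grip_width: 1.0
finger_force: 0.0
```

Request:
{"api": "servo_tool", "payload": {"plan": [[[0, 0, 0, 0, 0, 0, 1], [0, 0, 0, 0, 0, 0, 1]]]}}

```text
clock: 31.4
tcp_pos: [0.6026, 0.3357, 0.0501]
ee_rot: [-3.099, -0.512, -0.004]
wrist_force: [0.1, 0.6, 0.5]
grip_width: 1.002
finger_force: 0.0
```

Run:
```python
from h import *
st()
im,d,m=save('wrist','w12'); P=plates(im,d,m,reg=(.35,.75,.25,.42))
```

```text
t31.4 tcp [602.6 335.7  50.1] yaw18.75 tilt0.16 F [0.1 0.6 0.5] g1.002 f0.0
plate x631 y345 z9.6 L119 W51 ang18.6 n12247
```

Request:
{"api": "servo_tool", "payload": {"plan": [[[0, 0, 0, 0, 0, 0.02, 1], [0, 0, 0, 0, 0, 0.018, 1], [0, 0, 0, 0, 0, 0.0105, 1], [0, 0, 0, 0, 0, 0, 0], [0, 0, 0, 0, 0, 0, 0], [0, 0, 0, 0, 0, 0, 0], [0, 0, 0, 0, 0, 0, 0], [0, 0, 0, 0, 0, 0, 0]]], "newtons": 17}}

```text
clock: 32.25
tcp_pos: [0.6019, 0.3359, 0.0004]
ee_rot: [-3.099, -0.514, -0.002]
wrist_force: [-0.0, -0.1, 1.6]
grip_width: 0.612
finger_force: 0.8
```

Request:
{"api": "servo_tool", "payload": {"plan": [[[0, 0, 0, 0, 0, 0, 0], [0, 0, 0, 0, 0, -0.015, 0], [0, 0, 0, 0, 0, -0.025, 0], [0, 0, 0, 0, 0, -0.03, 0], [0, 0, 0.075, -0.01, 0, -0.013, 0], [0, 0, 0.075, -0.02, 0, 0, 0], [0, 0, 0.075, -0.03, 0, 0, 0], [0, 0, 0, -0.035, 0, 0, 0]]]}}

```text
clock: 33.05
tcp_pos: [0.5081, 0.318, 0.0834]
ee_rot: [-3.137, -0.159, -0.001]
wrist_force: [-0.0, 0.9, -0.5]
grip_width: 0.53
finger_force: 17.0
```

Request:
{"api": "servo_tool", "payload": {"plan": [[[0, 0, 0, -0.035, 0.01, 0, 0], [0, 0, 0, -0.03, 0.02, 0, 0], [0, 0, 0, -0.025, 0.03, 0, 0], [0, 0, 0, -0.025, 0.03, 0, 0], [0, 0, 0, -0.02, 0.03, 0, 0], [0, 0, 0, -0.015, 0.02, 0, 0], [0, 0, 0, -0.01, 0.01, 0, 0], [0, 0, 0, 0, 0, 0, 0]]]}}

```text
clock: 33.85
tcp_pos: [0.364, 0.1517, 0.0834]
ee_rot: [3.137, 0.16, 0.001]
wrist_force: [0.8, -0.0, -1.4]
grip_width: 0.529
finger_force: 17.0
```

```bash
python3 -c "
from h import *
s=st(); print(fx(s['tcp_pos']))"
```

```text
t33.9 tcp [364.  151.7  83.4] yaw5.84 tilt0.05 F [ 0.8 -0.  -1.4] g0.529 f17.0
[-150.    84.7]
```

Held. I'm backing off 8 mm and lowering to insertion height.

Request:
{"api": "servo_tool", "payload": {"plan": [[[0, 0, 0, -0.008, 0, 0, 0], [0, 0, 0, 0, 0, 0.02, 0], [0, 0, 0, 0, 0, 0.02, 0], [0, 0, 0, 0, 0, 0.0085, 0], [0, 0, 0, 0, 0, 0, 0], [0, 0, 0, 0, 0, 0, 0]]]}}

```text
clock: 34.45
tcp_pos: [0.3573, 0.1523, 0.0348]
ee_rot: [-3.137, -0.164, -0.001]
wrist_force: [0.4, 0.5, -1.1]
grip_width: 0.528
finger_force: 17.0
```

Run:
```python
from h import *
held('w13',85)
```

```text
t34.5 tcp [357.3 152.3  34.8] yaw5.98 tilt0.03 F [ 0.4  0.5 -1.1] g0.528 f17.0
tcp in fixture [-156.7   86. ]
front X-66.7 Z at front 43.4 slope dz/dx -0.0025; lateral at front 1.2 yaw err -0.38 deg width 49.5
fixture lateral extents [-55.9 130.9] front -51.91235979352262
```

View pics/w13.png

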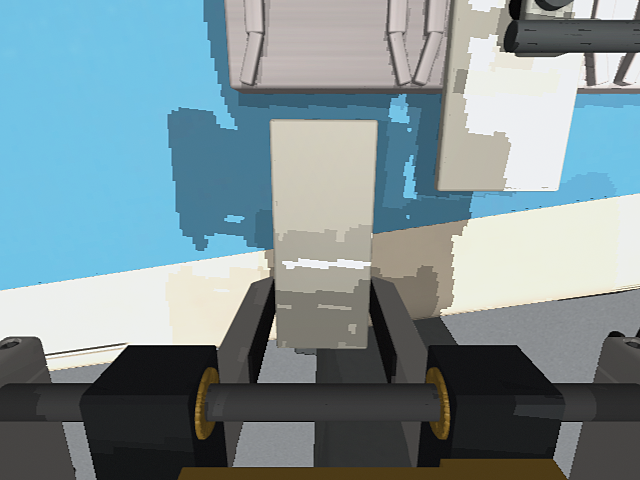

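The picture shows plate c level and lined up with the left slot: its front edge is at (324,121) and the guides are at 250 and 402. I'm sliding it in.

Request:
{"api": "servo_tool", "payload": {"plan": [[[0, 0, 0, 0.01, 0.0008, 0.001, 0], [0, 0, 0, 0.012, 0, 0, 0], [0, 0, 0, 0.012, 0, 0, 0], [0, 0, 0, 0.012, 0, 0.001, 0], [0, 0, 0, 0.012, 0, 0.001, 0], [0, 0, 0, 0.012, 0, 0, 0], [0, 0, 0, 0.01, 0, 0, 0], [0, 0, 0, 0, 0, 0, 0]]]}}

```text
clock: 35.3
tcp_pos: [0.4379, 0.1594, 0.0312]
ee_rot: [3.137, 0.162, 0.001]
wrist_force: [-1.2, 0.0, -1.0]
grip_width: 0.532
finger_force: 17.0
```

Request:
{"api": "servo_tool", "payload": {"plan": [[[0, 0, 0, 0.002, 0, 0, 0], [0, 0, 0, 0.002, 0, 0, 0], [0, 0, 0, 0.002, 0, 0, 0], [0, 0, 0, 0, 0, 0, 0]]]}}

```text
clock: 35.7
tcp_pos: [0.4425, 0.16, 0.0313]
ee_rot: [3.137, 0.163, 0.0]
wrist_force: [-0.4, -0.5, -0.7]
grip_width: 0.526
finger_force: 17.0
```

Request:
{"api": "servo_tool", "payload": {"plan": [[[0, 0, 0, 0.002, 0, 0, 0], [0, 0, 0, 0.001, 0, 0, 0], [0, 0, 0, 0, 0, 0, 0]]]}}

```text
clock: 36.0
tcp_pos: [0.4431, 0.16, 0.0303]
ee_rot: [3.137, 0.163, -0.009]
wrist_force: [-4.5, -0.3, 0.5]
grip_width: 0.528
finger_force: 17.0
```

```bash
python3 -c "
from h import *
s=st(); print(fx(s['tcp_pos']))"
```

```text
t36.0 tcp [443.1 160.   30.3] yaw5.97 tilt0.32 F [-4.5 -0.3  0.5] g0.528 f17.0
[-70.5  84.8]
```

Request:
{"api": "servo_tool", "payload": {"plan": [[[0, 0, 0, 0, 0, 0, 0], [0, 0, 0, 0, 0, 0, 0.64], [0, 0, 0, 0, 0, 0, 0.64], [0, 0, 0, 0, 0, 0, 0.64], [0, 0, 0, 0, 0, -0.02, 0.64], [0, 0, 0, 0, 0, -0.04, 0.7], [0, 0, 0, 0, 0, -0.045, 0.7], [0, 0, 0, 0, 0, -0.045, 0.7]]], "newtons": 15}}

```text
clock: 36.8
tcp_pos: [0.4455, 0.1603, 0.1829]
ee_rot: [-3.137, -0.163, -0.001]
wrist_force: [0.8, 0.3, 0.1]
grip_width: 0.696
finger_force: 0.0
```

Request:
{"api": "servo_tool", "payload": {"plan": [[[0, 0, 0, 0, 0, 0, 0.72], [0, 0, 0, 0, 0, 0, 0.72]]]}}

```text
clock: 37.0
tcp_pos: [0.4466, 0.1606, 0.183]
ee_rot: [-3.137, -0.163, -0.007]
wrist_force: [0.0, -0.1, -0.2]
grip_width: 0.716
finger_force: 0.0
```

Run:
```python
from h import *
nest('w14',85,50)
```

```text
t37.0 tcp [446.6 160.6 183. ] yaw5.94 tilt0.26 F [ 0.  -0.1 -0.2] g0.716 f0.0
tcp in fixture [-66.9  85. ]
near end X-101.1 Y[-24.0 25.3] z36.8
fixture front -52.74203667680484
plane [-4.26830946e-03 -8.29244520e-04  3.65208616e+01]
```

Request:
{"api": "servo_tool", "payload": {"plan": [[[0, 0, 0, 0.036, 0, 0, 0.72], [0, 0, 0, 0.036, 0, 0, 0.72], [0, 0, 0, 0.036, 0, 0, 0.72], [0, 0, 0, 0.035, 0, 0, 0.72], [0, 0, 0, 0, 0, 0.03, 0.72], [0, 0, 0, 0, 0, 0.03, 0.72], [0, 0, 0, 0, 0, 0.01, 0.72], [0, 0, 0, 0, 0, 0, 0.72]]]}}

```text
clock: 37.85
tcp_pos: [0.5852, 0.1746, 0.107]
ee_rot: [3.136, 0.163, -0.012]
wrist_force: [0.6, -0.1, 0.1]
grip_width: 0.718
finger_force: 0.0
```

Request:
{"api": "servo_tool", "payload": {"plan": [[[0, 0, 0, 0, 0, 0, 0], [0, 0, 0, 0, 0, 0, 0], [0, 0, 0, 0, 0, 0, 0], [0, 0, 0, 0, 0, 0, 0], [0, 0, 0, 0, 0, 0, 0]]]}}

```text
clock: 38.35
tcp_pos: [0.5886, 0.175, 0.1132]
ee_rot: [3.137, 0.163, 0.005]
wrist_force: [0.1, -1.1, 5.2]
grip_width: 0.483
finger_force: 15.0
```

```bash
python3 -c "
from h import *
s=st(); print(fx(s['tcp_pos']))"
```

```text
t38.4 tcp [588.6 175.  113.2] yaw5.94 tilt0.20 F [ 0.1 -1.1  5.2] g0.483 f15.0
[75.8 84.9]
```

Request:
{"api": "servo_tool", "payload": {"plan": [[[0, 0, 0, -0.0133, 0, -0.0059, 0], [0, 0, 0, -0.0142, 0, -0.0034, 0], [0, 0, 0, -0.0145, 0, -0.0008, 0], [0, 0, 0, -0.0145, 0, 0.0018, 0], [0, 0, 0, -0.014, 0, 0.0044, 0], [0, 0, 0, -0.0128, 0, 0.0068, 0], [0, 0, 0, -0.0115, 0, 0.009, 0], [0, 0, 0, -0.0096, 0, 0.0109, 0]]]}}

```text
clock: 39.15
tcp_pos: [0.4833, 0.164, 0.0894]
ee_rot: [3.137, 0.163, 0.002]
wrist_force: [-0.8, -1.4, 0.1]
grip_width: 0.482
finger_force: 15.0
```

Request:
{"api": "servo_tool", "payload": {"plan": [[[0, 0, 0, -0.0076, 0, 0.0124, 0], [0, 0, 0, -0.0052, 0, 0.0137, 0], [0, 0, 0, 0, 0, 0.001, 0], [0, 0, 0, 0, 0, 0, 0], [0, 0, 0, 0, 0, 0, 0]]]}}

```text
clock: 39.65
tcp_pos: [0.4699, 0.1626, 0.0607]
ee_rot: [3.136, 0.163, -0.005]
wrist_force: [-3.7, -2.1, 2.3]
grip_width: 0.486
finger_force: 15.0
```

Request:
{"api": "servo_tool", "payload": {"plan": [[[0, 0, 0, 0, 0, 0, 0.7], [0, 0, 0, 0, 0, 0, 0.7], [0, 0, 0, 0, 0, 0, 0.7], [0, 0, 0, 0, 0, -0.03, 0.7], [0, 0, 0, 0, 0, -0.04, 0.7], [0, 0, 0, 0, -0.02, -0.045, 0.7], [0, 0, 0, 0, -0.035, -0.035, 0.9], [0, 0, 0, 0.005, -0.045, 0, 1]]]}}

```text
clock: 40.45
tcp_pos: [0.469, 0.2645, 0.2191]
ee_rot: [-3.133, -0.158, -0.022]
wrist_force: [1.2, -0.3, 0.3]
grip_width: 0.834
finger_force: 0.0
```

Request:
{"api": "servo_tool", "payload": {"plan": [[[0, 0, 0, 0, -0.045, 0, 1], [0, 0, 0, 0, -0.045, 0, 1], [0, 0, 0, 0, -0.045, 0, 1], [0, 0, 0, 0, -0.035, 0, 1], [0, 0, 0, 0, -0.015, 0, 1], [0, 0, 0, 0, 0, 0, 1], [0, 0, 0, 0, 0, 0, 1]]]}}

```text
clock: 41.15
tcp_pos: [0.4469, 0.446, 0.2111]
ee_rot: [3.136, 0.162, 0.0]
wrist_force: [0.2, -0.4, 0.4]
grip_width: 1.0
finger_force: 0.0
```

Run:
```python
from h import *
st(); im,d,m=save('wrist','w15'); plates(im,d,m,reg=(.3,.75,.25,.53))
```

```text
t41.1 tcp [446.9 446.  211.1] yaw5.91 tilt0.06 F [ 0.2 -0.4  0.4] g1.000 f0.0
plate x477 y443 z9.0 L119 W41 ang-4.2 n4146
plate x360 y355 z0.8 L149 W121 ang-11.8 n1189
```

View pics/w15.png

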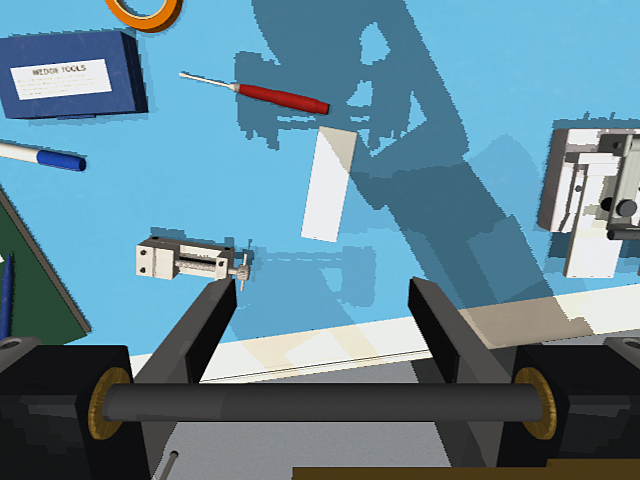

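The picture shows plate a at (328,185), with the small vise (240,270) and the screwdriver clear of it. I'm narrowing the opening before the descent.

Request:
{"api": "servo_tool", "payload": {"plan": [[[0, 0, 0.06, 0, 0, 0.04, 0.65], [0, 0, 0.06, 0, 0, 0.04, 0.65], [0, 0, 0.056, 0, 0, 0.04, 0.65], [0, 0, 0, 0, 0, 0.04, 0.65], [0, 0, 0, 0, 0, 0, 0.65], [0, 0, 0, 0, 0, 0, 0.65]]], "newtons": 17}}

```text
clock: 41.8
tcp_pos: [0.4471, 0.4456, 0.0518]
ee_rot: [3.139, -0.116, -0.001]
wrist_force: [-0.9, 0.4, 0.7]
grip_width: 0.653
finger_force: 0.0
```

Run:
```python
from h import *
st(); im,d,m=save('wrist','w16'); plates(im,d,m,reg=(.35,.75,.4,.53))
```

```text
t41.8 tcp [447.1 445.6  51.8] yaw-4.24 tilt0.05 F [-0.9  0.4  0.7] g0.653 f0.0
plate x477 y445 z10.9 L122 W41 ang-4.1 n11279
```

Request:
{"api": "servo_tool", "payload": {"plan": [[[0, 0, 0, 0, -0.001, 0.02, 0.65], [0, 0, 0, 0, 0, 0.02, 0.65], [0, 0, 0, 0, 0, 0.0105, 0.65], [0, 0, 0, 0, 0, 0, 0], [0, 0, 0, 0, 0, 0, 0], [0, 0, 0, 0, 0, 0, 0], [0, 0, 0, 0, 0, 0, 0], [0, 0, 0, 0, 0, 0, 0]]], "newtons": 17}}

```text
clock: 42.65
tcp_pos: [0.4477, 0.4486, 0.0028]
ee_rot: [-3.138, 0.113, -0.004]
wrist_force: [-0.5, -1.5, 5.4]
grip_width: 0.422
finger_force: 16.9
```

Request:
{"api": "servo_tool", "payload": {"plan": [[[0, 0, 0, 0, 0, -0.015, 0], [0, 0, 0, 0, 0, -0.03, 0], [0, 0, 0, 0, 0, -0.035, 0], [0, 0, -0.06, -0.01, 0, -0.01, 0], [0, 0, -0.06, -0.02, 0.01, 0, 0], [0, 0, -0.056, -0.03, 0.02, 0, 0], [0, 0, 0, -0.03, 0.03, 0, 0], [0, 0, 0, -0.03, 0.035, 0, 0]]]}}

```text
clock: 43.45
tcp_pos: [0.3333, 0.3461, 0.0911]
ee_rot: [-3.137, -0.165, -0.0]
wrist_force: [0.7, -0.1, 0.4]
grip_width: 0.425
finger_force: 16.9
```

Request:
{"api": "servo_tool", "payload": {"plan": [[[0, 0, 0, 0, 0.035, 0, 0], [0, 0, 0, 0, 0.035, 0, 0], [0, 0, 0, 0, 0.035, 0, 0], [0, 0, 0, 0, 0.035, 0, 0], [0, 0, 0, 0, 0.035, 0, 0], [0, 0, 0, 0, 0.035, 0, 0], [0, 0, 0, 0, 0.035, 0, 0], [0, 0, 0, 0, 0.035, 0, 0]]]}}

```text
clock: 44.25
tcp_pos: [0.3635, 0.067, 0.0915]
ee_rot: [-3.137, -0.164, -0.002]
wrist_force: [0.4, 0.4, -0.4]
grip_width: 0.421
finger_force: 16.9
```

Request:
{"api": "servo_tool", "payload": {"plan": [[[0, 0, 0, 0, 0.033, 0, 0], [0, 0, 0, 0, 0.025, 0, 0], [0, 0, 0, 0, 0.015, 0, 0], [0, 0, 0, 0, 0, 0, 0], [0, 0, 0, 0, 0, 0, 0]]]}}

```text
clock: 44.75
tcp_pos: [0.3711, -0.0041, 0.0911]
ee_rot: [-3.137, -0.162, -0.001]
wrist_force: [0.3, -0.7, -1.0]
grip_width: 0.424
finger_force: 16.9
```

```bash
python3 -c "
from h import *
s=st(); print(fx(s['tcp_pos']))"
```

```text
t44.8 tcp [371.1  -4.1  91.1] yaw5.90 tilt0.04 F [ 0.3 -0.7 -1. ] g0.424 f16.9
[-158.9  -71. ]
```

Request:
{"api": "servo_tool", "payload": {"plan": [[[0, 0, 0, 0, 0.014, 0, 0], [0, 0, 0, 0, 0, 0, 0], [0, 0, 0, 0, 0, 0.02, 0], [0, 0, 0, 0, 0, 0.02, 0], [0, 0, 0, 0, 0, 0.016, 0], [0, 0, 0, 0, 0, 0, 0], [0, 0, 0, 0, 0, 0, 0]]]}}

```text
clock: 45.45
tcp_pos: [0.3725, -0.0175, 0.035]
ee_rot: [-3.137, -0.165, 0.0]
wrist_force: [-0.0, -0.3, -1.3]
grip_width: 0.426
finger_force: 16.9
```

Run:
```python
from h import *
held('w17',-85)
```

```text
t45.5 tcp [372.5 -17.5  35. ] yaw6.02 tilt0.03 F [-0.  -0.3 -1.3] g0.426 f16.9
tcp in fixture [-158.8  -84.5]
front X-68.6 Z at front 40.6 slope dz/dx -0.0122; lateral at front -1.6 yaw err -1.68 deg width 39.7
fixture lateral extents [-130.1   61. ] front -51.34997984110511
```

View pics/w17.png

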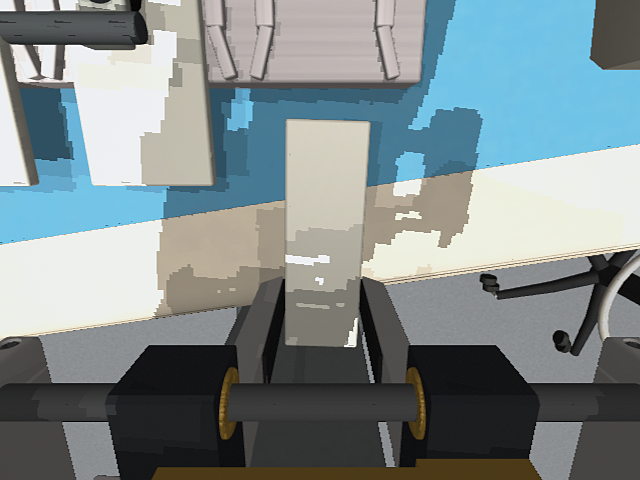

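The picture shows plate a level but yawed about -1.7°, front edge at (327,121). I'm correcting that and sliding it in.

Request:
{"api": "servo_tool", "payload": {"plan": [[[0, 0, -0.029, 0, 0.0005, -0.001, 0], [0, 0, 0, 0, 0, 0, 0], [0, 0, 0, 0, 0, 0, 0]]]}}

```text
clock: 45.8
tcp_pos: [0.3734, -0.0189, 0.0368]
ee_rot: [3.134, 0.208, 0.003]
wrist_force: [-0.5, 0.3, -0.3]
grip_width: 0.423
finger_force: 16.9
```

Run:
```python
from h import *
held('w18',-85)
```

```text
t45.8 tcp [373.4 -18.9  36.8] yaw7.58 tilt0.12 F [-0.5  0.3 -0.3] g0.423 f16.9
tcp in fixture [-158.1  -85.9]
front X-68.6 Z at front 41.4 slope dz/dx -0.0124; lateral at front -0.1 yaw err -0.00 deg width 39.7
fixture lateral extents [-129.7   62.1] front -52.121097532834476
```

Request:
{"api": "servo_tool", "payload": {"plan": [[[0, 0, 0, 0.012, 0, 0, 0], [0, 0, 0, 0.012, 0.0003, 0, 0], [0, 0, 0, 0.012, 0.0003, 0, 0], [0, 0, 0, 0.012, 0.0004, 0.001, 0], [0, 0, 0, 0.012, 0.0004, 0.001, 0], [0, 0, 0, 0.012, 0.0004, 0, 0], [0, 0, 0, 0.009, 0.0003, 0, 0], [0, 0, 0, 0, 0, 0, 0]]]}}

```text
clock: 46.65
tcp_pos: [0.4544, -0.0102, 0.0338]
ee_rot: [3.135, 0.209, 0.0]
wrist_force: [-0.2, 0.5, -1.0]
grip_width: 0.425
finger_force: 16.9
```

Request:
{"api": "servo_tool", "payload": {"plan": [[[0, 0, 0, 0.002, 0, 0, 0], [0, 0, 0, 0.002, 0, 0, 0], [0, 0, 0, 0.002, 0, 0, 0], [0, 0, 0, 0, 0, 0, 0]]]}}

```text
clock: 47.05
tcp_pos: [0.4592, -0.0095, 0.0339]
ee_rot: [3.135, 0.208, 0.0]
wrist_force: [-0.1, 0.5, -1.0]
grip_width: 0.421
finger_force: 16.9
```

Request:
{"api": "servo_tool", "payload": {"plan": [[[0, 0, 0, 0.002, 0, 0, 0], [0, 0, 0, 0.001, 0, 0, 0], [0, 0, 0, 0, 0, 0, 0]]]}}

```text
clock: 47.35
tcp_pos: [0.4609, -0.0092, 0.0333]
ee_rot: [3.134, 0.208, -0.005]
wrist_force: [-3.1, -0.8, -0.5]
grip_width: 0.423
finger_force: 16.9
```

```bash
python3 -c "
from h import *
s=st(); print(fx(s['tcp_pos']))"
```

```text
t47.4 tcp [460.9  -9.2  33.3] yaw7.61 tilt0.17 F [-3.1 -0.8 -0.5] g0.423 f16.9
[-70.  -85.3]
```

Request:
{"api": "servo_tool", "payload": {"plan": [[[0, 0, 0, 0.001, 0, 0.001, 0], [0, 0, 0, 0, 0, 0, 0], [0, 0, 0, 0, 0, 0, 0.54], [0, 0, 0, 0, 0, 0, 0.54], [0, 0, 0, 0, 0, 0, 0.54], [0, 0, 0, 0, 0, -0.02, 0.54], [0, 0, 0.03, 0, 0, -0.04, 0.65], [0, 0, 0, 0, 0, -0.045, 0.7]]], "newtons": 15}}

```text
clock: 48.15
tcp_pos: [0.4623, -0.0087, 0.1377]
ee_rot: [-3.137, -0.161, 0.004]
wrist_force: [-0.0, -0.3, -0.3]
grip_width: 0.671
finger_force: 0.0
```

Request:
{"api": "servo_tool", "payload": {"plan": [[[0, 0, 0, 0, 0, -0.043, 0.72], [0, 0, 0, 0, 0, 0, 0.72], [0, 0, 0, 0, 0, 0, 0.72]]]}}

```text
clock: 48.45
tcp_pos: [0.4642, -0.009, 0.1822]
ee_rot: [3.137, 0.161, 0.006]
wrist_force: [0.8, 0.1, -0.5]
grip_width: 0.717
finger_force: 0.0
```

Run:
```python
from h import *
nest('w19',-85,40)
```

```text
t48.5 tcp [464.2  -9.  182.2] yaw5.89 tilt0.22 F [ 0.8  0.1 -0.5] g0.717 f0.0
tcp in fixture [-66.8 -85.4]
near end X-100.8 Y[-18.5 20.7] z36.9
fixture front -53.041802462376864
plane [-2.44049832e-03  2.13876175e-03  3.66951887e+01]
```

Plate a is home: 47.8 mm overhang, flat. Now I'll lower clip a.

Request:
{"api": "servo_tool", "payload": {"plan": [[[0, 0, 0, 0.036, 0, 0, 0.72], [0, 0, 0, 0.036, 0, 0, 0.72], [0, 0, 0, 0.036, 0, 0, 0.72], [0, 0, 0, 0.035, 0, 0, 0.72], [0, 0, 0, 0, 0, 0.03, 0.72], [0, 0, 0, 0, 0, 0.03, 0.72], [0, 0, 0, 0, 0, 0.009, 0.72], [0, 0, 0, 0, 0, 0, 0.72]]]}}

```text
clock: 49.3
tcp_pos: [0.603, 0.006, 0.1078]
ee_rot: [-3.136, -0.161, 0.012]
wrist_force: [0.8, 0.4, 0.3]
grip_width: 0.718
finger_force: 0.0
```

Request:
{"api": "servo_tool", "payload": {"plan": [[[0, 0, 0, 0, 0, 0, 0], [0, 0, 0, 0, 0, 0, 0], [0, 0, 0, 0, 0, 0, 0], [0, 0, 0, 0, 0, 0, 0], [0, 0, 0, 0, 0, 0, 0]]]}}

```text
clock: 49.8
tcp_pos: [0.6063, 0.0059, 0.1138]
ee_rot: [3.137, 0.161, 0.005]
wrist_force: [-0.4, 1.7, 4.8]
grip_width: 0.486
finger_force: 15.0
```

```bash
python3 -c "
from h import *
s=st(); print(fx(s['tcp_pos']))"
```

```text
t49.8 tcp [606.3   5.9 113.8] yaw5.89 tilt0.19 F [-0.4  1.7  4.8] g0.486 f15.0
[ 76.  -85.1]
```

Request:
{"api": "servo_tool", "payload": {"plan": [[[0, 0, 0, -0.0133, 0, -0.0059, 0], [0, 0, 0, -0.0142, 0, -0.0034, 0], [0, 0, 0, -0.0145, 0, -0.0008, 0], [0, 0, 0, -0.0145, 0, 0.0018, 0], [0, 0, 0, -0.014, 0, 0.0044, 0], [0, 0, 0, -0.0128, 0, 0.0068, 0], [0, 0, 0, -0.0115, 0, 0.009, 0], [0, 0, 0, -0.0096, 0, 0.0109, 0]]]}}

```text
clock: 50.6
tcp_pos: [0.501, -0.0051, 0.09]
ee_rot: [3.137, 0.161, 0.002]
wrist_force: [-0.6, 0.3, 1.2]
grip_width: 0.487
finger_force: 15.0
```

Request:
{"api": "servo_tool", "payload": {"plan": [[[0, 0, 0, -0.0076, 0, 0.0124, 0], [0, 0, 0, -0.0052, 0, 0.0137, 0], [0, 0, 0, 0, 0, 0.001, 0], [0, 0, 0, 0, 0, 0, 0], [0, 0, 0, 0, 0, 0, 0]]]}}

```text
clock: 51.1
tcp_pos: [0.4876, -0.0065, 0.0614]
ee_rot: [3.137, 0.161, -0.005]
wrist_force: [-5.8, -1.0, 2.3]
grip_width: 0.485
finger_force: 15.0
```

Request:
{"api": "servo_tool", "payload": {"plan": [[[0, 0, 0, 0, 0, 0, 0.7], [0, 0, 0, 0, 0, 0, 0.7], [0, 0, 0, 0, 0, 0, 0.7], [0, 0, 0, 0, 0, -0.03, 0.7], [0, 0, 0, 0, 0, -0.04, 0.7], [0, 0, 0, 0, 0, -0.045, 0.7], [0, 0, 0, -0.02, -0.02, -0.04, 0.7], [0, 0, 0, -0.025, -0.025, -0.04, 0.7]]]}}

```text
clock: 51.9
tcp_pos: [0.4415, 0.0325, 0.2563]
ee_rot: [-3.138, -0.159, -0.003]
wrist_force: [1.0, 0.7, 0.2]
grip_width: 0.7
finger_force: 0.0
```

Request:
{"api": "servo_tool", "payload": {"plan": [[[0, 0, 0, -0.025, -0.025, -0.04, 0.7], [0, 0, 0, -0.025, -0.024, 0, 0.7], [0, 0, 0, 0, 0, 0, 0.7], [0, 0, 0, 0, 0, 0, 0.7], [0, 0, 0, 0, 0, 0, 0.7]]]}}

```text
clock: 52.4
tcp_pos: [0.3885, 0.0743, 0.2909]
ee_rot: [3.137, 0.161, -0.002]
wrist_force: [-0.5, -0.1, 0.0]
grip_width: 0.7
finger_force: 0.0
```

Run:
```python
from h import *
for yn,W in((85,50),(0,60),(-85,40)): nest('w20_%d'%yn,yn,W)
f=np.load('pics/w20_0.npz'); P=cloud(f['d'],{k:f[k] for k in f.files})
kk=(P[...,2]>0.072)&(P[...,2]<.2)&(abs(P[...,1]-.09)<.2)&(abs(P[...,0]-.52)<.14);n,l,s,c=cv2.connectedComponentsWithStats(kk.astype(np.uint8))
for j in range(1,n):
    if s[j,4]>100: print(fx(P[l==j].mean(0)),P[l==j][:,2].max())
cv2.imwrite('pics/w20.png',f['im'][:,:,::-1])
for t in('loupe','screwdriver','black_tweezers'):
    im,d,m=save('top','t20'); Q=cloud(d,m)
    for b in cams.boxes_of(t,'top')[:2]: print(t,np.round(b['bbox']),round(b['confidence'],2))
```

```text
t52.4 tcp [388.5  74.3 290.9] yaw5.86 tilt0.07 F [-0.5 -0.1  0. ] g0.700 f0.0
tcp in fixture [-133.6    5.2]
near end X-100.5 Y[-24.1 25.4] z38.5
fixture front -52.214396065412025
plane [3.59291893e-04 1.51270577e-03 3.85051408e+01]
t52.5 tcp [388.5  74.2 290.7] yaw5.84 tilt0.11 F [1.1 0.1 0.2] g0.698 f0.0
tcp in fixture [-133.6    5. ]
near end X-99.3 Y[-29.2 30.1] z38.7
fixture front -52.16500663593544
plane [2.29631328e-04 8.32370551e-04 3.87006751e+01]
t52.5 tcp [388.5  74.1 290.7] yaw5.83 tilt0.12 F [-0.3 -0.4  0.8] g0.702 f0.0
tcp in fixture [-133.6    5. ]
near end X-99.5 Y[-18.7 20.8] z38.8
fixture front -52.16862718978447
plane [-6.29745326e-04 -1.08950811e-04  3.87938617e+01]
[-41.2  85.3] 0.08518683937579036
[-41.3   0.9] 0.08563069601828782
[-41.2 -84. ] 0.08548805828251987
loupe [322. 172. 338. 188.] 0.77
loupe [430. 264. 453. 311.] 0.68
screwdriver [200. 254. 245. 260.] 0.82
black_tweezers [355. 183. 363. 187.] 0.56
black_tweezers [198. 252. 243. 258.] 0.31
```

View pics/w20.png

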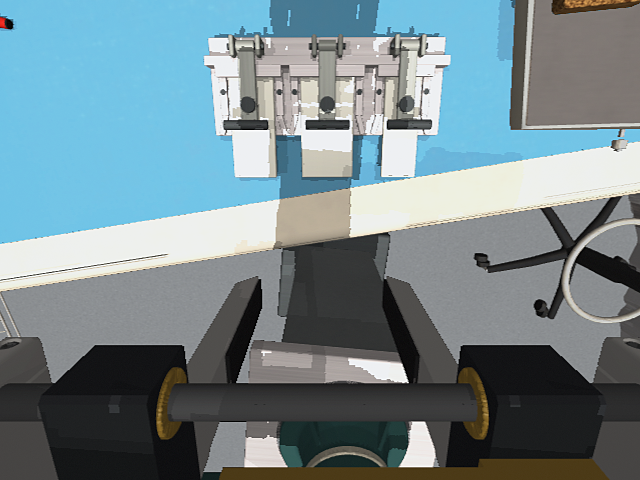

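The picture shows all three plates in their nests, near ends around row 177, with all three clips down (bars near row 125). Plate c may overhang about 1 mm more than the others, so I'm comparing the near-end edges at sub-pixel level.

Run:
```python
from h import *
f=np.load('pics/w20_0.npz'); m={k:f[k] for k in f.files}; g=f['im'].astype(float); g=g[...,0]  # red: bench blue is dark, plate bright
T=m['world_from_camera']
def ray(u,v,z=.038):
    r=T[:3,:3]@np.array([(u-m['cx'])/m['fx'],-(v-m['cy'])/m['fy'],-1]); t=(z-T[2,3])/r[2]; return fx((T[:3,3]+r*t))
for n,us in(('c',range(240,272,3)),('b',range(308,348,3)),('a',range(388,412,3))):
    o=[]
    for u in us:
        col=g[160:190,u]; 
        dv=np.diff(col); i=np.argmin(dv); hi,lo=np.median(col[max(0,i-6):i-1]),np.median(col[i+3:i+6]); 
        j=np.where(col<(hi+lo)/2)[0]; j=j[j>=i-1][0]; v=160+j-1+(col[j-1]-(hi+lo)/2)/(col[j-1]-col[j]); o.append(ray(u,v))
    o=np.array(o); print(n,np.round(np.median(o,0),2),'slope deg',np.degrees(np.polyfit(o[:,1],o[:,0],1)[0]).round(2))
```

```text
c [-100.    85.9] slope deg 0.01
b [-99.8  -0.9] slope deg 0.02
a [-99.5 -85.9] slope deg -3.03
```

```bash
python3 -c "
from rig import job
print(job.hand_in())"
```

```text
the job is handed in; nothing more can be done
None
```

All three plates are home in their matching nests with all three clips down, and the job is handed in at about 53 s; plate b slipped in the grip once on the way and was laid back on the bench, regripped and loaded.

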